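# Make up two treatment kits in the conservation lab

### The arm

A 6-joint arm with a two-finger parallel gripper is mounted at the origin on the work surface. World frame = base frame: x ahead of the robot, y to its left, z up, the work surface at z = 0. Lengths are in m, angles in rad, forces in N, time in s.
With the tool pointing down it reaches from about 0.25 to 0.775 m from the base axis. Payload 4 kg.
Tool frame: the origin (TCP) lies between the finger pads; the fingertips stand 14 mm ahead of it and the grasp point (between the pads) lies 5 mm behind it; z points along the fingers, y is the direction in which the jaws open and shut (so a half turn about z gives the same grasp; the last joint's range is limited). The gripper opens to 94 mm and grips with 3 to 60 N. Pads are 16 mm wide; open, the fingers measure 119 mm over their backs; the gripper's body (75 mm by 177 mm) begins 78 mm behind the grasp point.
Start: joints at [1.22, 0.087, 1.371, -0, 1.684, -0.103], TCP at [0.135, 0.533, 0.22] pointing down, gripper open.
Joint ranges: [-3.1, 3.1], [-0.76, 2.03], [0.27, 2.55], [-1.08, 4.22], [0.17, 2.65], [-2.57, 2.57]. Speed limits (rad/s): [2.79, 2.79, 3.14, 3.14, 3.14, 3.14].

### API

Orientations are given as [roll, pitch, yaw] about the fixed x, y, z axes, in that order (R = Rz(yaw) Ry(pitch) Rx(roll)).
In Python, from bench import robot, cams, spotter gives the robot as it stands.
- The arm moves only by the shell command python3 -m inch 'ROWS'. ROWS is JSON, a list of rows, each an object of numbers: "grip": the opening, from 0 (shut) to 1 (fully open); "dx", "dy", "dz": the shift along the tool's x, y, z in units of 25 mm (1.0 is 25 mm); "rx", "ry", "rz": the turn, a rotation vector about the tool's x, y, z in units of 5 degrees (1.0 is 5 degrees). A call has 1 to 12 rows; each row shifts and turns the pose as measured when the row begins, along the tool's axes as they then stand; what a row does not reach is not made up. A row lasts 1/8 s, in which the tool goes at most 62.5 mm and 10.7 degrees, less where a joint would pass 70% of its speed; a pose out of reach is approached as far as the arm can. A call is refused whole if a number of a shift passes 1 or a number of a turn 1, either way. A call with a gripper value outside its range is refused whole. The fingers move at their own pace and stop on an object; the grip force is fixed at half the most. Time passes only in rows, so rows that do not move let the fingers close. It gives the time, the measured TCP pose, the force and the opening at its end, in the units of the state.
- robot.get_obs(): the state, without advancing time (a new reading comes with each control period).
- cams.snapshot(name): name is "side" or "top" or "wrist"; returns a dict with "frame" (384x512x3 uint8, red, green, blue), "intrinsics" (3x3 intrinsics, pixels), "eye" and "orientation" of the camera in the world. Camera axes: x right, y up, looking along -z (the intrinsics and any distortion apply to the point x, -y, -z); pixel columns grow to the right and rows downward; lengths in m; the calibration is good to about 2 mm. The wrist camera is an equidistant fisheye: a pixel r from the principal point sees the ray r / f radians off the axis. A picture is of the moment at which its call begins. There is no depth.
- robot.close_job(): hands the job in, once; it reports no verdict.
Trained networks look in a picture, given as the dict that the camera call returned (one of the last four; its "shot" number tells which), for a name from the list of things; names that differ only in an ending like _2 or _b are one class to them, and where a whole thing is asked for, a point or a joint stands for the part that bears it (a point fixed in the world has none). Each returns a list of dicts, best first, with "score" (0 to 1); they miss things now and then, are a little off and sometimes report something else, mostly with a low value. They report only what shows in the picture. A call takes as long as a camera call.
- spotter.regions_of(picture, query): "pixels" (384x512 bool, what is visible of it) and "extent" ([left, top, right, bottom] in pixels, round what is visible of it).
- spotter.place_of(picture, query): "pixel" ([column, row] in pixels: a listed point, or the origin of a listed thing).
The state is a dict: "time": time; "joint_positions": joint angles; "qvel": joint speeds; "joint_torque": joint torques, N m; "tool_pos": TCP position; "ee_rot": TCP orientation; "wrist_force": force on the tool from outside, world axes, zero at the start; "wrist_torque": the same for the moment, N m; "width": finger opening in m.
Only numpy, scipy, OpenCV 4.12 (cv2) and the standard library are available. Lean on these libraries where they do the work, as an engineer would, in place of code of your own. Each camera call takes 0.05 s, during which the arm holds its last target.

### The job

Make up the two treatment kits from the stock standing on the bench. In the tray with the flat mosaic fragment, stand the low wide jar inside the large ring and the smaller brass weight inside the small ring; in the tray with the curved pottery sherd, stand the tall pot inside the ring, lay the wooden press block flat inside the rectangular frame, and stand the larger brass weight upright on the middle of the block. Set things down rather than drop them, and leave the beaker, the blue jar and the spatula where they are.

Things in the scene. Friction and masses are not known exactly. Their poses are not given: they have to be found in the camera images.
- mosaic_tray: Fixed grey tray 165 (x) by 230 (y) mm, floor 4 thick, walls 18 high, left or right. Origin: centre of underside, on the bench; z up, +x away from robot. Flat pale mosaic fragment 40 by 126 mm, 21 high, fixed, centred x +54. Black raised rings, tops 8 mm above bench: large, inner diameter 78, centre x -25, y +55 in the tray's frame; small, inner diameter 50, centre x -25, y -55 mm.
- sherd_tray: Fixed grey tray like the other (165 by 230 mm, floor 4, walls 18 high), on the other side; origin and axes alike. Curved terracotta sherd 130 mm long, 44 high, fixed, at x +50 to +71. Black raised strips, tops 8 mm above bench: rectangular frame, inside 100 (x) by 72 (y), centre x -25, y +55 in the tray's frame; ring, inner diameter 64, centre x -25, y -55 mm.
- gel_jar: Loose low wide round glass jar with white gel and a black lid: lid diameter 62 mm, body diameter 60 mm, height 50 mm (lid is the top 14 mm), about 0.14 kg. Origin: centre of its underside; z up.
- adhesive_pot: Loose tall slim white plastic pot with a white lid: lid diameter 46 mm, body diameter 43 mm, height 62 mm (lid is the top 16 mm), about 0.07 kg. Origin: centre of its underside; z up.
- press_block: Loose plain wooden block lying flat: 84 (its x) by 56 (its y) by 20 mm, about 0.065 kg. Origin: centre of its underside; z up. Either way round is right in its frame.
- large_weight: Loose larger round brass weight, upright: body diameter 54 mm and 34 mm high, with a small knob on top (18 mm across, total height 49 mm), about 0.62 kg. Origin: centre of its underside; z up.
- small_weight: Loose smaller round brass weight, upright: body diameter 30 mm and 22 mm high, with a small knob on top (18 mm across, total height 37 mm), about 0.13 kg. Origin: centre of its underside; z up.
- beaker: Bystander: empty glass beaker standing beyond the trays, 66 mm across, 85 mm high. Origin: centre of its underside.
- blue_jar: Bystander: blue jar with a steel lid at the left edge of the work, 74 mm across, 125 mm high. Origin: centre of its underside.
- spatula: Bystander: spatula about 190 mm long lying on the bench at the right edge of the work, along its own x.

How it is judged:
By the outcome, as a careful person would: the job done as asked, in the order asked, and still so for the second after the job is handed in, with the robot touching nothing.
It also fails if it takes over 122 s, if anything falls off the work surface, if the arm or the gripper's body presses on something with over 40 N, if the wrist force passes 120 N, or if a joint passes its speed limit or range.

## Working session

There is one attempt and no reset: what is moved stays moved. The work goes in short steps, Python scripts to look and compute and a shell command to move; the robot and the scene stay as the last step left them, time stands still between calls to the robot, and variables do not carry over. Pictures are saved under pics/ and viewed, and the job is handed in when it is done.

```bash
ls; mkdir -p pics
python3 - <<'E'
from bench import robot,cams,spotter
import cv2
o=robot.get_obs();print(o['time'],o['tool_pos'],o['ee_rot'],o['width'],o['wrist_force'])
for n in ['top','side','wrist']:
    p=cams.snapshot(n);cv2.imwrite(f'pics/{n}0.png',p['frame'][:,:,::-1]);print(n,p['intrinsics'],p['eye'],p['orientation'],[k for k in p])
E
```

```text
pics
0.0 [0.13470371 0.53270807 0.21831665] [-3.13938399e+00 -2.45451800e-04  2.89381609e+00] 0.09416319535047016 [-0.09814032  0.14239187  0.30378047]
top [[380.97114532   0.         254.90613589]
 [  0.         380.97114532 189.66572513]
 [  0.           0.           1.        ]] [ 0.49626727 -0.00560418  1.31976409] [ 0.07007532  0.00511881 -1.56432783] ['frame', 'intrinsics', 'eye', 'orientation', 'shot']
side [[415.07448539   0.         256.91036349]
 [  0.         415.07448539 188.06371886]
 [  0.           0.           1.        ]] [ 0.10833978 -0.68946468  0.82452658] [ 0.81392366  0.0159744  -0.63634244] ['frame', 'intrinsics', 'eye', 'orientation', 'shot']
wrist [[297.31863964   0.         258.48055956]
 [  0.         297.31863964 192.68089632]
 [  0.           0.           1.        ]] [0.06810599 0.55024039 0.38453344] [-0.23708246  0.00206558  1.3234913 ] ['frame', 'intrinsics', 'eye', 'orientation', 'shot']
```

View pics/top0.png

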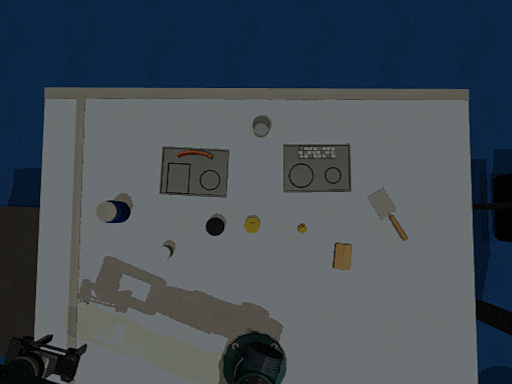

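View pics/side0.png

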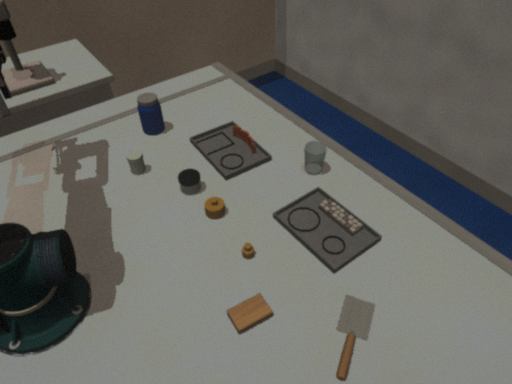

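View pics/wrist0.png

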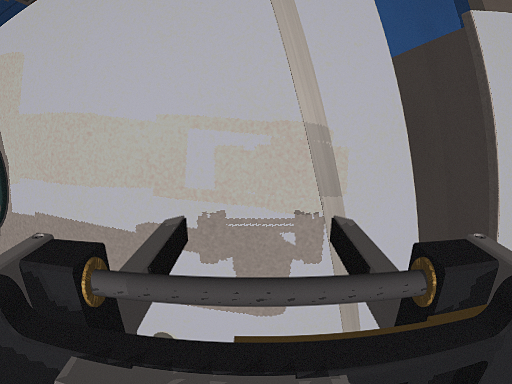

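The top view shows the sherd tray at about (194,171), the mosaic tray (317,168), gel jar (215,226), large weight (252,224), small weight (302,228), block (343,256) and pot (166,251). The side view agrees.

```bash
cat > h.py <<'E'
import numpy as np, cv2
from scipy.spatial.transform import Rotation as R
from scipy.optimize import least_squares
from bench import robot,cams,spotter
def rot(o): return R.from_euler('xyz',o).as_matrix()
def ray(p,px,fish=False):
    K=p['intrinsics'];x=(px[0]-K[0,2])/K[0,0];y=(px[1]-K[1,2])/K[1,1]
    if fish:
        r=np.hypot(x,y);s=np.sin(r)/r if r>1e-9 else 1
        d=np.array([x*s,-y*s,-np.cos(r)])
    else: d=np.array([x,-y,-1.]);d/=np.linalg.norm(d)
    return np.array(p['eye']),rot(p['orientation'])@d
def atz(p,px,z,fish=False):
    e,d=ray(p,px,fish);return e+d*(z-e[2])/d[2]
def tri(*rs):
    A=sum(np.eye(3)-np.outer(d,d) for e,d in rs);b=sum((np.eye(3)-np.outer(d,d))@e for e,d in rs)
    x=np.linalg.solve(A,b)
    return x,[np.linalg.norm((np.eye(3)-np.outer(d,d))@(x-e)) for e,d in rs]
def proj(p,X,fish=False):
    K=p['intrinsics'];c=rot(p['orientation']).T@(np.asarray(X)-np.array(p['eye']))
    x,y,z=c[0],-c[1],-c[2]
    if fish:
        rr=np.hypot(x,y);th=np.arctan2(rr,z);x,y=x/rr*th,y/rr*th
    else:x,y=x/z,y/z
    return np.array([K[0,0]*x+K[0,2],K[1,1]*y+K[1,2]])
def st():
    o=robot.get_obs();print('t',round(o['time'],2),'tcp',np.round(o['tool_pos'],4),'rpy deg',np.round(np.degrees(o['ee_rot']),2),'w',round(o['width'],4),'F',np.round(o['wrist_force'],1));return o
def togo(x,y,z,yaw=None):
    o=robot.get_obs();M=rot(o['ee_rot']);d=M.T@(np.array([x,y,z])-o['tool_pos'])/0.025
    print('units dxyz',np.round(d,2))
    if yaw is not None:
        T=R.from_euler('xyz',[np.pi,0,yaw]).as_matrix()
        print('turn units',np.round(np.degrees(R.from_matrix(M.T@T).as_rotvec())/5,2))
E
cat > m.py <<'E'
from h import *
T=cams.snapshot('top');S=cams.snapshot('side')
np.set_printoptions(suppress=True,precision=4)
for n in ['mosaic_tray','sherd_tray','gel_jar','adhesive_pot','press_block','large_weight','small_weight','beaker','blue_jar','spatula']:
    a=spotter.place_of(T,n);b=spotter.place_of(S,n)
    if a and b:
        X,e=tri(ray(T,a[0]['pixel']),ray(S,b[0]['pixel']))
        print(n,len(a),len(b),round(a[0]['score'],2),round(b[0]['score'],2),a[0]['pixel'],b[0]['pixel'],'tri',X,np.round(e[0],4),'z0 top',atz(T,a[0]['pixel'],0)[:2],'side',atz(S,b[0]['pixel'],0)[:2])
    else: print(n,a,b)
E
python3 m.py
```

```text
mosaic_tray 2 1 0.96 0.83 [317.2, 170.7] [322.5, 228.8] tri [ 0.6552 -0.2133  0.0084] 0.0002 z0 top [ 0.6564 -0.2147] side [ 0.6606 -0.2083]
sherd_tray 1 1 0.81 0.92 [193.1, 171.8] [228.4, 148.6] tri [0.6488 0.2165 0.0078] 0.0003 z0 top [0.65   0.2177] side [0.6537 0.2254]
gel_jar 2 1 0.5 0.97 [218.0, 224.1] [191.4, 189.0] tri [0.4659 0.1298 0.0012] 0.0034 z0 top [0.4689 0.1284] side [0.4635 0.1328]
adhesive_pot 1 3 0.78 0.78 [166.2, 252.6] [135.6, 171.6] tri [ 0.3688  0.3064 -0.003 ] 0.0012 z0 top [0.3702 0.3052] side [0.3668 0.3035]
press_block 1 1 0.75 0.72 [344.0, 257.7] [249.5, 314.6] tri [ 0.3589 -0.3014  0.016 ] 0.0002 z0 top [ 0.3571 -0.305 ] side [ 0.3641 -0.2939]
large_weight 2 1 0.7 0.63 [121.8, 214.8] [216.0, 211.5] tri [ 0.5981  0.5338 -0.4779] 0.1348 z0 top [0.4988 0.4621] side [0.4722 0.0135]
small_weight 1 1 0.54 0.68 [301.8, 227.3] [249.9, 255.1] tri [ 0.4601 -0.1612 -0.0024] 0.0004 z0 top [ 0.4598 -0.1607] side [ 0.4594 -0.163 ]
beaker 3 1 0.79 0.93 [260.5, 131.8] [314.8, 168.8] tri [ 0.7961 -0.02    0.006 ] 0.0058 z0 top [ 0.7926 -0.0166] side [ 0.8066 -0.0177]
blue_jar 3 1 0.74 0.59 [124.4, 211.5] [154.8, 129.4] tri [0.5083 0.4501 0.0123] 0.002 z0 top [0.5103 0.4535] side [0.5126 0.4686]
spatula 3 2 0.92 0.57 [387.2, 219.7] [350.5, 337.9] tri [ 0.4939 -0.46    0.0009] 0.0079 z0 top [ 0.4878 -0.455 ] side [ 0.5012 -0.4641]
```

Run:
```python
from h import *
st();togo(0.466,0.13,0.218,np.pi);print(rot(robot.get_obs()['ee_rot']))
```

```text
t 1.25 tcp [0.1349 0.5332 0.2195] rpy deg [180.   -0.  165.8] w 0.0942 F [ 0.8 -0.3 -0.2]
units dxyz [-16.8  -12.39   0.06]
turn units [ 0.   -0.   -2.84]
[[-9.69450942e-01  2.45285283e-01 -2.07172451e-05]
 [ 2.45285281e-01  9.69450939e-01  8.43073449e-05]
 [ 4.07637037e-05  7.66501997e-05 -9.99999996e-01]]
```

```bash
python3 -m inch '[{"dx":-0.5,"dy":-1,"rz":-1},{"dx":-0.8,"dy":-1,"rz":-1},{"dx":-1,"dy":-1,"rz":-0.84},{"dx":-1,"dy":-1},{"dx":-1,"dy":-1},{"dx":-1,"dy":-1},{"dx":-1,"dy":-1},{"dx":-1,"dy":-1},{"dx":-1,"dy":-1},{"dx":-1,"dy":-1},{"dx":-1,"dy":-1},{"dx":-1,"dy":-1}]'
python3 - <<'E'
from h import *
st();togo(0.466,0.13,0.218,np.pi)
E
```

```text
t 1.25 tcp [0.1349 0.5332 0.2195] rpy deg [180.   -0.  165.8] w 0.0942 F [ 0.8 -0.3 -0.2]
units dxyz [-16.8  -12.39   0.06]
turn units [ 0.   -0.   -2.84]invalid input at $[0]: expected keys grip, dx, dy, dz, rx, ry, rz
```

```bash
python3 -m inch '[{"grip":1,"dx":-0.5,"dy":-1,"dz":0,"rx":0,"ry":0,"rz":-1},{"grip":1,"dx":-0.8,"dy":-1,"dz":0,"rx":0,"ry":0,"rz":-1},{"grip":1,"dx":-1,"dy":-1,"dz":0,"rx":0,"ry":0,"rz":-0.84},{"grip":1,"dx":-1,"dy":-1,"dz":0,"rx":0,"ry":0,"rz":0},{"grip":1,"dx":-1,"dy":-1,"dz":0,"rx":0,"ry":0,"rz":0},{"grip":1,"dx":-1,"dy":-1,"dz":0,"rx":0,"ry":0,"rz":0},{"grip":1,"dx":-1,"dy":-1,"dz":0,"rx":0,"ry":0,"rz":0},{"grip":1,"dx":-1,"dy":-1,"dz":0,"rx":0,"ry":0,"rz":0}]'
python3 - <<'E'
from h import *
st();togo(0.466,0.13,0.218,np.pi)
E
```

```text
time: 2.25
tool_pos: [0.3096, 0.3232, 0.2198]
ee_rot: [3.14, 0.002, -3.127]
wrist_force: [0.0, 0.2, -0.2]
width: 0.0941
t 2.25 tcp [0.3096 0.3232 0.2198] rpy deg [ 1.7990e+02  1.1000e-01 -1.7918e+02] w 0.0941 F [ 0.   0.2 -0.2]
units dxyz [-6.15 -7.82  0.07]
turn units [0.02 0.02 0.16]
```

```bash
python3 -m inch '[{"grip":1,"dx":-0.8,"dy":-1,"dz":0,"rx":0,"ry":0,"rz":0.16},{"grip":1,"dx":-0.8,"dy":-1,"dz":0,"rx":0,"ry":0,"rz":0},{"grip":1,"dx":-0.8,"dy":-1,"dz":0,"rx":0,"ry":0,"rz":0},{"grip":1,"dx":-0.8,"dy":-1,"dz":0,"rx":0,"ry":0,"rz":0},{"grip":1,"dx":-0.8,"dy":-1,"dz":0,"rx":0,"ry":0,"rz":0},{"grip":1,"dx":-0.8,"dy":-1,"dz":0,"rx":0,"ry":0,"rz":0},{"grip":1,"dx":-0.8,"dy":-1,"dz":0,"rx":0,"ry":0,"rz":0},{"grip":1,"dx":-0.5,"dy":-0.8,"dz":0,"rx":0,"ry":0,"rz":0},{"grip":1,"dx":0,"dy":0,"dz":0,"rx":0,"ry":0,"rz":0}]'
python3 - <<'E'
from h import *
st();togo(0.466,0.13,0.218,np.pi)
W=cams.snapshot('wrist');cv2.imwrite('pics/w1.png',W['frame'][:,:,::-1])
print(W['eye'],W['orientation'],rot(W['orientation'])@[0,0,-1])
for n in ['gel_jar','large_weight']:
    for r in spotter.place_of(W,n)[:2]: print(n,r['score'],r['pixel'],atz(W,r['pixel'],0,True))
E
```

```text
time: 3.38
tool_pos: [0.4681, 0.1199, 0.2207]
ee_rot: [3.138, 0.005, 3.137]
wrist_force: [0.3, 0.1, 0.5]
width: 0.0938
t 3.38 tcp [0.4681 0.1199 0.2207] rpy deg [179.8    0.26 179.75] w 0.0938 F [0.3 0.1 0.5]
units dxyz [0.09 0.4  0.11]
turn units [ 0.04  0.05 -0.05]
[0.39855509 0.12014284 0.38643419] [-0.2418161  -0.00333054  1.56697975] [ 0.23947688  0.00231967 -0.9708993 ]
gel_jar 0.68 [270.1, 173.2] [0.46745497 0.13650587 0.        ]
large_weight 0.94 [177.8, 175.0] [ 4.68733747e-01  1.20350138e-02 -5.55111512e-17]
```

View pics/w1.png

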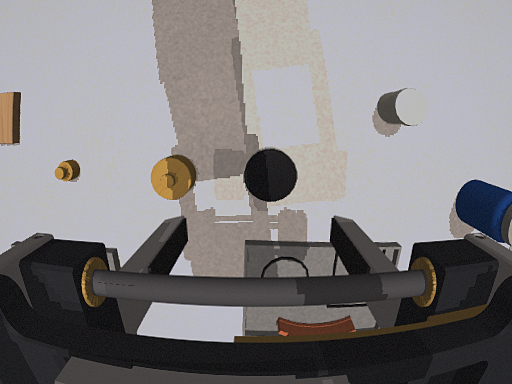

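The wrist view shows the gel jar's lid at (270,175), the large weight at (173,178) and the pot at (405,107). I'll refine these with masks and two views.

```bash
cat > m2.py <<'E'
from h import *
np.set_printoptions(suppress=True,precision=4)
T=cams.snapshot('top');W=cams.snapshot('wrist');S=cams.snapshot('side')
def mask(p,n):
    r=spotter.regions_of(p,n)
    return r[0]['pixels'].astype(np.uint8) if r else None
for n in ['gel_jar','large_weight','adhesive_pot','small_weight','press_block']:
    out=[]
    for p,f,nm in ((T,False,'T'),(W,True,'W'),(S,False,'S')):
        r=spotter.regions_of(p,n)
        if not r: print(n,nm,'none');continue
        m=r[0]['pixels'];ys,xs=np.nonzero(m)
        print(n,nm,round(r[0]['score'],2),'ext',r[0]['extent'],'cen',xs.mean(),ys.mean(),'n',m.sum())
E
python3 m2.py
python3 - <<'E'
import cv2
a=cv2.imread('pics/top0.png');b=cv2.resize(a[110:290,90:410],None,fx=2.5,fy=2.5,interpolation=cv2.INTER_CUBIC);cv2.imwrite('pics/topz.png',b)
E
```

```text
gel_jar T none
gel_jar W 0.83 ext [243.3, 150.6, 294.6, 200.2] cen 268.4479353680431 174.75942549371635 n 2228
gel_jar S 0.6 ext [179.0, 169.9, 200.1, 192.3] cen 189.25984251968504 182.13188976377953 n 508
large_weight T 0.59 ext [245.1, 221.3, 262.5, 232.6] cen 251.95348837209303 224.59883720930233 n 172
large_weight W 0.68 ext [377.2, 90.1, 427.3, 128.5] cen 401.03815789473686 108.19605263157895 n 1520
large_weight S 0.74 ext [205.9, 199.2, 225.3, 219.6] cen 213.93139841688654 208.44591029023746 n 379
adhesive_pot T 0.58 ext [155.5, 244.6, 164.0, 261.0] cen 159.5068493150685 253.24657534246575 n 73
adhesive_pot W 0.89 ext [376.0, 88.2, 427.2, 125.6] cen 401.2680621201891 108.16070222822417 n 1481
adhesive_pot S none
small_weight T 0.54 ext [297.2, 222.6, 308.7, 230.9] cen 301.32394366197184 228.0281690140845 n 71
small_weight W 0.88 ext [51.0, 157.7, 77.3, 181.8] cen 66.16666666666667 169.90639269406392 n 438
small_weight S 0.74 ext [242.4, 245.3, 255.5, 261.9] cen 247.45348837209303 251.63953488372093 n 172
press_block T none
press_block W 0.95 ext [3.3, 94.5, 19.7, 143.1] cen 9.123092573753814 117.02034587995931 n 983
press_block S 0.84 ext [226.8, 291.9, 274.0, 332.9] cen 248.5456942003515 313.62829525483306 n 1138
```

View pics/topz.png

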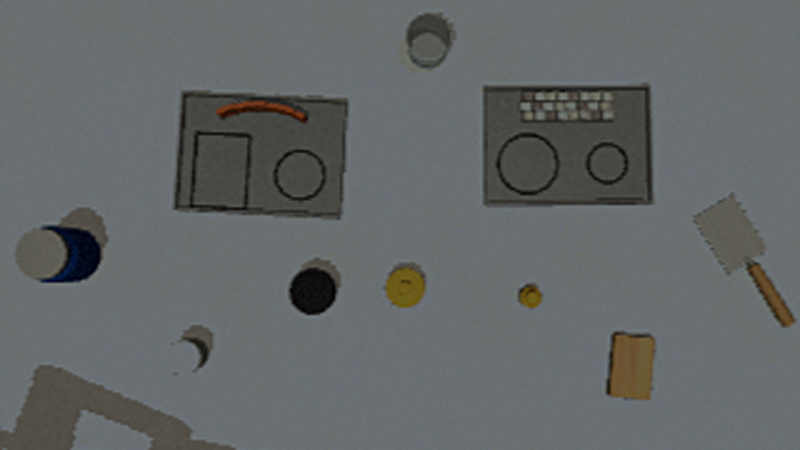

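Run:
```python
from h import *
np.set_printoptions(suppress=True,precision=4)
def disc(p,c,thr,fish,win=40):
    g=p['frame'].max(2);m=(g<thr).astype(np.uint8)
    n,l,s,ce=cv2.connectedComponentsWithStats(m);i=l[c[1],c[0]]
    cn=max(cv2.findContours((l==i).astype(np.uint8),cv2.RETR_EXTERNAL,cv2.CHAIN_APPROX_NONE)[0],key=len)
    e=cv2.fitEllipse(cn);return e
T=cams.snapshot('top');W=cams.snapshot('wrist')
eT=disc(T,(215,226),45,False);eW=disc(W,(270,175),45,True);print(eT,eW)
X,e=tri(ray(T,eT[0]),ray(W,eW[0],True));print('tri lid',X,e)
print(atz(T,eT[0],.05),atz(W,eW[0],.05,True))
c=eW[0];r=eW[1][0]/2
print('dia at .05',np.linalg.norm(atz(W,(c[0]+r,c[1]),.05,True)-atz(W,(c[0]-r,c[1]),.05,True)))
```

```text
((260.60833740234375, 179.66600036621094), (455.0546569824219, 547.09521484375), 93.26486206054688) ((269.0256042480469, 175.26914978027344), (50.8045539855957, 51.36919021606445), 5.131680965423584)
tri lid [ 0.6311  0.0681 -0.5947] [np.float64(0.10421862794717791), np.float64(0.10421862794717793)]
[ 0.619  -0.0174  0.05  ] [0.4606 0.1341 0.05  ]
dia at .05 0.05868971082904858
```

Run:
```python
from h import *
np.set_printoptions(suppress=True,precision=4)
T=cams.snapshot('top');g=T['frame'].max(2)
sub=g[205:245,200:232];print(sub.min(),np.median(sub))
m=np.zeros_like(g);m[205:245,200:232]=(sub<25)
cn=max(cv2.findContours(m,cv2.RETR_EXTERNAL,cv2.CHAIN_APPROX_NONE)[0],key=len);e=cv2.fitEllipse(cn);print(e)
print(atz(T,e[0],.05))
print(tri(ray(T,e[0]),ray(T|{'eye':T['eye']},e[0])) if 0 else '')
cv2.imwrite('pics/t2.png',cv2.resize(T['frame'][150:270,150:310,::-1],None,fx=5,fy=5)*2)
```

```text
0 42.0
((218.64285278320312, 223.2406768798828), (21.320714950561523, 35.156005859375), 144.75881958007812)
[0.4728 0.1212 0.05  ]
```

View pics/t2.png

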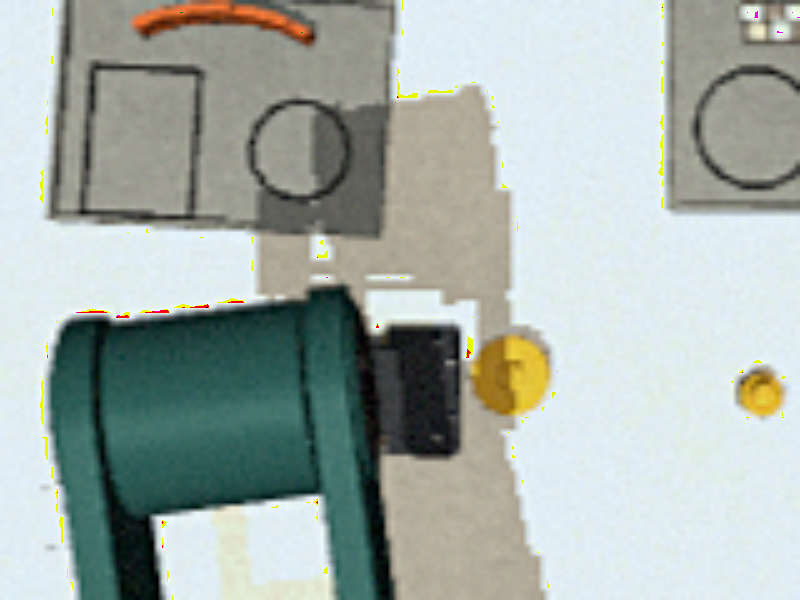

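In the top view the arm now hides the jar, so I'll use the first top picture for fits.

Run:
```python
from h import *
np.set_printoptions(suppress=True,precision=4)
T=dict(cams.snapshot('top'));T['frame']=cv2.imread('pics/top0.png')[:,:,::-1]
f=T['frame'];hsv=cv2.cvtColor(np.ascontiguousarray(f),cv2.COLOR_RGB2HSV);v=hsv[...,2]
def fit(m,box):
    x0,y0,x1,y1=box;mm=np.zeros(m.shape,np.uint8);mm[y0:y1,x0:x1]=m[y0:y1,x0:x1]
    cn=max(cv2.findContours(mm,cv2.RETR_EXTERNAL,cv2.CHAIN_APPROX_NONE)[0],key=cv2.contourArea);return cn
W0=cv2.imread('pics/w1.png')
c=fit(v<40,(200,210,230,245));e=cv2.fitEllipse(c);print('jar',e,atz(T,e[0],.05))
y=(hsv[...,1]>120)&(v>60)
c=fit(y,(240,210,268,240));e=cv2.fitEllipse(c);print('LW',e,atz(T,e[0],.034))
c=fit(y,(290,215,315,240));e=cv2.fitEllipse(c);print('SW',e,atz(T,e[0],.022))
c=fit((hsv[...,1]>80)&(v>60),(325,235,360,280));e=cv2.minAreaRect(c);print('blk',e,atz(T,e[0],.02))
for n,b in (('sherd',(150,135,240,205)),('mos',(275,135,360,200))):
    c=fit((v<105),b);r=cv2.minAreaRect(c);print(n,r);
    for z in (.018,):
        P=[atz(T,q,z) for q in cv2.boxPoints(r)];print(np.array(P)[:,:2].tolist(),'c',np.mean(P,0))
    cl=[np.linalg.norm(P[i]-P[(i+1)%4]) for i in range(4)];print(cl)
np.save('pics/v.npy',v)
```

```text
jar ((214.7403106689453, 226.03802490234375), (16.98863410949707, 17.805532455444336), 29.244855880737305) [0.4635 0.1341 0.05  ]
LW ((251.81137084960938, 224.55813598632812), (14.410987854003906, 15.019447326660156), 9.731242179870605) [0.4688 0.0112 0.034 ]
SW ((301.7192687988281, 228.3370361328125), (7.477784633636475, 7.859564304351807), 163.29644775390625) [ 0.4569 -0.1579  0.022 ]
blk ((342.2786865234375, 256.4344482421875), (16.20589828491211, 24.716257095336914), 5.19442892074585) [ 0.3634 -0.2947  0.02  ]
sherd ((193.9903564453125, 171.18370056152344), (68.64183807373047, 49.03739547729492), 3.012787342071533)
[[0.5711488781942471, 0.3322059241102581], [0.7408194947152353, 0.3273901771991146], [0.7295330865614461, 0.09011180250917558], [0.5602329453055988, 0.09705017762317475]] c [0.6504 0.2117 0.018 ]
[np.float64(0.16973894523333305), np.float64(0.23754664827042501), np.float64(0.16944225824295553), np.float64(0.2354089690235419)]
mos ((316.74102783203125, 167.68667602539062), (48.4383430480957, 68.213623046875), 89.09062194824219)
[[0.7462074902789197, -0.09176478037283], [0.7512752715240603, -0.3270256711730713], [0.5837935271685536, -0.32779718388363543], [0.5786506299020205, -0.09463668703620282]] c [ 0.665  -0.2103  0.018 ]
[np.float64(0.23531546729204111), np.float64(0.16748352135128355), np.float64(0.23321720923301467), np.float64(0.16758147065605677)]
```

```bash
python3 -m inch '[{"grip":1,"dx":0.24,"dy":0.56,"dz":0.5,"rx":0,"ry":0,"rz":-0.05},{"grip":1,"dx":0,"dy":0,"dz":1,"rx":0,"ry":0,"rz":0},{"grip":1,"dx":0,"dy":0,"dz":1,"rx":0,"ry":0,"rz":0},{"grip":1,"dx":0,"dy":0,"dz":1,"rx":0,"ry":0,"rz":0},{"grip":1,"dx":0,"dy":0,"dz":1,"rx":0,"ry":0,"rz":0},{"grip":1,"dx":0,"dy":0,"dz":1,"rx":0,"ry":0,"rz":0}]'
python3 - <<'E'
from h import *
st();togo(0.462,0.134,0.038,np.pi)
W=cams.snapshot('wrist');cv2.imwrite('pics/w2.png',W['frame'][:,:,::-1])
E
```

```text
time: 5.38
tool_pos: [0.4599, 0.1407, 0.0773]
ee_rot: [3.135, 0.006, -3.136]
wrist_force: [0.3, 0.3, 0.1]
width: 0.0944
t 5.38 tcp [0.4599 0.1407 0.0773] rpy deg [ 179.64    0.34 -179.66] w 0.0944 F [0.3 0.3 0.1]
units dxyz [-0.07 -0.28  1.57]
turn units [0.07 0.07 0.07]
```

View pics/w2.png

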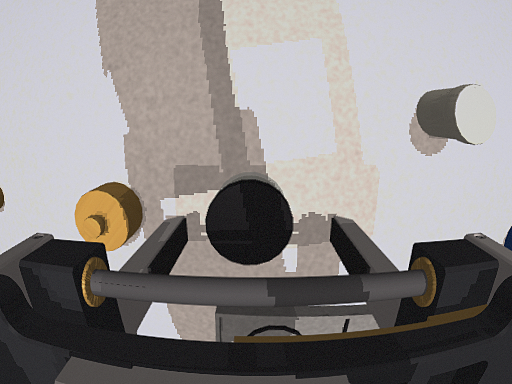

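The lid is at (249,222), between the fingers (centred at about 258). I'll shift -y a little and go down.

```bash
python3 -m inch '[{"grip":1,"dx":-0.05,"dy":-0.28,"dz":0,"rx":0.07,"ry":0.07,"rz":0.07},{"grip":1,"dx":0,"dy":0,"dz":0.8,"rx":0,"ry":0,"rz":0},{"grip":1,"dx":0,"dy":0,"dz":0.75,"rx":0,"ry":0,"rz":0},{"grip":1,"dx":0,"dy":0,"dz":0,"rx":0,"ry":0,"rz":0}]'
python3 - <<'E'
from h import *
st();togo(0.462,0.134,0.038,np.pi)
W=cams.snapshot('wrist');cv2.imwrite('pics/w3.png',W['frame'][:,:,::-1])
E
```

```text
time: 5.92
tool_pos: [0.4589, 0.1338, 0.0356]
ee_rot: [-3.14, -0.006, -3.141]
wrist_force: [-1.3, 0.6, 0.3]
width: 0.0939
t 5.92 tcp [0.4589 0.1338 0.0356] rpy deg [-179.92   -0.33 -179.97] w 0.0939 F [-1.3  0.6  0.3]
units dxyz [-0.12  0.01 -0.1 ]
turn units [-0.02 -0.07  0.01]
```

View pics/w3.png

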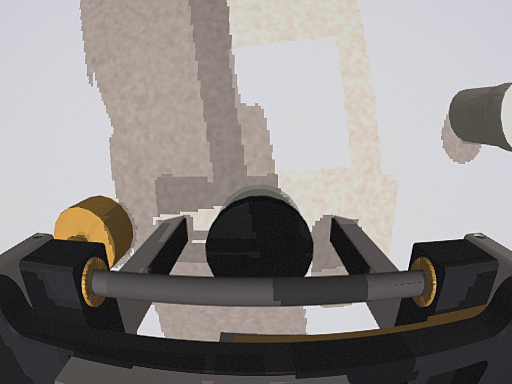

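The jar is centred between the fingers (column 258). Closing.

```bash
python3 -m inch '[{"grip":0,"dx":-0.1,"dy":0,"dz":0,"rx":0,"ry":0,"rz":0},{"grip":0,"dx":0,"dy":0,"dz":0,"rx":0,"ry":0,"rz":0},{"grip":0,"dx":0,"dy":0,"dz":0,"rx":0,"ry":0,"rz":0},{"grip":0,"dx":0,"dy":0,"dz":0,"rx":0,"ry":0,"rz":0},{"grip":0,"dx":0,"dy":0,"dz":0,"rx":0,"ry":0,"rz":0},{"grip":0,"dx":0,"dy":0,"dz":0,"rx":0,"ry":0,"rz":0}]'
```

```text
time: 6.72
tool_pos: [0.4649, 0.1344, 0.0402]
ee_rot: [-3.142, 0.003, -3.141]
wrist_force: [0.2, 0.8, 0.1]
width: 0.0616
```

```bash
python3 -m inch '[{"grip":0,"dx":0,"dy":0,"dz":-0.4,"rx":0,"ry":0,"rz":0},{"grip":0,"dx":0,"dy":0,"dz":-1,"rx":0,"ry":0,"rz":0},{"grip":0,"dx":0,"dy":0,"dz":-1,"rx":0,"ry":0,"rz":0},{"grip":0,"dx":0,"dy":-0.5,"dz":-1,"rx":0,"ry":0,"rz":0},{"grip":0,"dx":0,"dy":-1,"dz":-1,"rx":0,"ry":0,"rz":0},{"grip":0,"dx":0,"dy":-1,"dz":-1,"rx":0,"ry":0,"rz":0},{"grip":0,"dx":0,"dy":-1,"dz":0,"rx":0,"ry":0,"rz":0},{"grip":0,"dx":-0.6,"dy":-1,"dz":0,"rx":0,"ry":0,"rz":0},{"grip":0,"dx":-0.6,"dy":-1,"dz":0,"rx":0,"ry":0,"rz":0},{"grip":0,"dx":-0.6,"dy":-1,"dz":0,"rx":0,"ry":0,"rz":0},{"grip":0,"dx":0,"dy":-1,"dz":0,"rx":0,"ry":0,"rz":0},{"grip":0,"dx":0,"dy":-1,"dz":0,"rx":0,"ry":0,"rz":0}]'
python3 -m inch '[{"grip":0,"dx":0,"dy":-1,"dz":0,"rx":0,"ry":0,"rz":0},{"grip":0,"dx":0,"dy":-1,"dz":0,"rx":0,"ry":0,"rz":0},{"grip":0,"dx":0,"dy":-1,"dz":0,"rx":0,"ry":0,"rz":0},{"grip":0,"dx":0,"dy":0,"dz":0,"rx":0,"ry":0,"rz":0}]'
python3 - <<'E'
from h import *
st()
W=cams.snapshot('wrist');cv2.imwrite('pics/w4.png',W['frame'][:,:,::-1])
for r in spotter.place_of(W,'mosaic_tray'): print(r,atz(W,r['pixel'],0,True))
E
```

```text
time: 8.22
tool_pos: [0.5103, -0.083, 0.186]
ee_rot: [-3.141, 0.006, -3.137]
wrist_force: [0.3, 0.1, -0.3]
width: 0.0614
time: 8.72
tool_pos: [0.51, -0.1617, 0.1877]
ee_rot: [-3.141, 0.006, -3.139]
wrist_force: [0.2, 0.1, -1.1]
width: 0.0614
t 8.72 tcp [ 0.51   -0.1617  0.1877] rpy deg [-179.95    0.33 -179.85] w 0.0614 F [ 0.2  0.1 -1.1]
{'pixel': [221.7, 287.6], 'score': 0.9} [ 6.64012954e-01 -2.11918168e-01  5.55111512e-17]
```

View pics/w4.png

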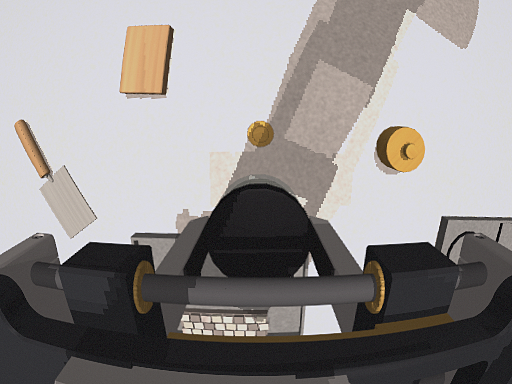

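The wrist camera's view of the tray is hidden by the gripper, so I'll fit the rings and frame in the first top and side pictures.

```bash
cat > fit.py <<'E'
from h import *
np.set_printoptions(suppress=True,precision=4)
from scipy.ndimage import map_coordinates
from scipy.optimize import minimize
T=dict(cams.snapshot('top'));T['gray']=cv2.imread('pics/top0.png').max(2).astype(float)
S=dict(cams.snapshot('side'));S['gray']=cv2.imread('pics/side0.png').max(2).astype(float)
a=np.linspace(0,2*np.pi,180,endpoint=False)
def circ(cx,cy,r,z=.008): return np.c_[cx+r*np.cos(a),cy+r*np.sin(a),0*a+z]
def rect(cx,cy,hx,hy,z=.008):
    t=np.linspace(-1,1,40);o=np.ones_like(t)
    q=np.concatenate([np.c_[t*hx,o*hy],np.c_[t*hx,-o*hy],np.c_[o*hx,t*hy],np.c_[-o*hx,t*hy]])
    return np.c_[q+[cx,cy],z*np.ones(len(q))]
w=.0015
feat={'mos':[circ(-.025,.055,.039+w),circ(-.025,-.055,.025+w)],'sherd':[rect(-.025,.055,.05+w,.036+w),circ(-.025,-.055,.032+w)]}
def pp(p,X):
    K=p['intrinsics'];c=(X-np.array(p['eye']))@rot(p['orientation']);return K[0,0]*c[:,0]/-c[:,2]+K[0,2],K[1,1]*-c[:,1]/-c[:,2]+K[1,2]
def cost(v,P,cams_):
    c,s=np.cos(v[2]),np.sin(v[2]);X=np.c_[P[:,0]*c-P[:,1]*s+v[0],P[:,0]*s+P[:,1]*c+v[1],P[:,2]];t=0
    for p in cams_:
        u,y=pp(p,X);t+=map_coordinates(p['gray'],[y,u],order=1).mean()
    return t
for n,g in (('mos',(.66,-.212,0)),('sherd',(.65,.214,-.05))):
    P=np.vstack(feat[n])
    for lab,cs in (('T',[T]),('S',[S]),('TS',[T,S])):
        best=None
        for dx in np.arange(-.012,.013,.004):
            for dy in np.arange(-.012,.013,.004):
                for th in (-.04,0,.04):
                    v=np.array(g)+[dx,dy,th];c=cost(v,P,cs)
                    if best is None or c<best[0]: best=(c,v)
        r=minimize(cost,best[1],args=(P,cs),method='Nelder-Mead',options=dict(initial_simplex=best[1]+np.array([[0,0,0],[.004,0,0],[0,.004,0],[0,0,.03]])))
        v=r.x;M=R.from_euler('z',v[2]).as_matrix()[:2,:2]
        print(n,lab,r.fun,v[:2],np.degrees(v[2]),'A',v[:2]+M@[-.025,.055],'B',v[:2]+M@[-.025,-.055])
E
python3 fit.py
```

```text
mos T 30.784462349936884 [ 0.6653 -0.2108] 0.9763515566743384 A [ 0.6394 -0.1562] B [ 0.6413 -0.2662]
mos S 43.18453726939545 [ 0.6652 -0.2117] 0.8523439849352292 A [ 0.6394 -0.1571] B [ 0.641  -0.2671]
mos TS 74.46518478742131 [ 0.6653 -0.211 ] 0.9197963461699113 A [ 0.6394 -0.1564] B [ 0.6412 -0.2664]
sherd T 30.35915284945711 [0.65   0.2127] -2.758307447134655 A [0.6277 0.2688] B [0.6224 0.159 ]
sherd S 47.67246284079139 [0.6488 0.2138] -1.8637112520284174 A [0.6256 0.2696] B [0.6221 0.1596]
sherd TS 78.95236368785544 [0.6498 0.2129] -2.6187467071483526 A [0.6273 0.2689] B [0.6223 0.1591]
```

Top and side agree to about 1 mm: mosaic rings at (0.639,-0.156) and (0.641,-0.266), sherd frame (0.627,0.269), sherd ring (0.622,0.159).

```bash
python3 -m inch '[{"grip":0,"dx":-1,"dy":0.2,"dz":0,"rx":0,"ry":0,"rz":0},{"grip":0,"dx":-1,"dy":0,"dz":0,"rx":0,"ry":0,"rz":0},{"grip":0,"dx":-1,"dy":0,"dz":0,"rx":0,"ry":0,"rz":0},{"grip":0,"dx":-1,"dy":0,"dz":0,"rx":0,"ry":0,"rz":0},{"grip":0,"dx":-1,"dy":0,"dz":0,"rx":0,"ry":0,"rz":0},{"grip":0,"dx":-0.2,"dy":0,"dz":0.8,"rx":0,"ry":0,"rz":0},{"grip":0,"dx":0,"dy":0,"dz":1,"rx":0,"ry":0,"rz":0},{"grip":0,"dx":0,"dy":0,"dz":1,"rx":0,"ry":0,"rz":0},{"grip":0,"dx":0,"dy":0,"dz":1,"rx":0,"ry":0,"rz":0},{"grip":0,"dx":0,"dy":0,"dz":0,"rx":0,"ry":0,"rz":0}]'
python3 - <<'E'
from h import *
st();togo(0.640,-0.1565,0.044,np.pi)
W=cams.snapshot('wrist');cv2.imwrite('pics/w5.png',W['frame'][:,:,::-1])
S=cams.snapshot('side');cv2.imwrite('pics/s5.png',cv2.resize(S['frame'][130:330,200:440,::-1],None,fx=3,fy=3))
E
```

```text
time: 10.18
tool_pos: [0.6401, -0.142, 0.0858]
ee_rot: [3.138, -0.002, -3.124]
wrist_force: [0.1, 0.0, -1.4]
width: 0.0614
t 10.18 tcp [ 0.6401 -0.142   0.0858] rpy deg [ 1.7979e+02 -1.4000e-01 -1.7899e+02] w 0.0614 F [ 0.1  0.  -1.4]
units dxyz [ 0.01 -0.59  1.67]
turn units [ 0.04 -0.03  0.2 ]
```

View pics/s5.png

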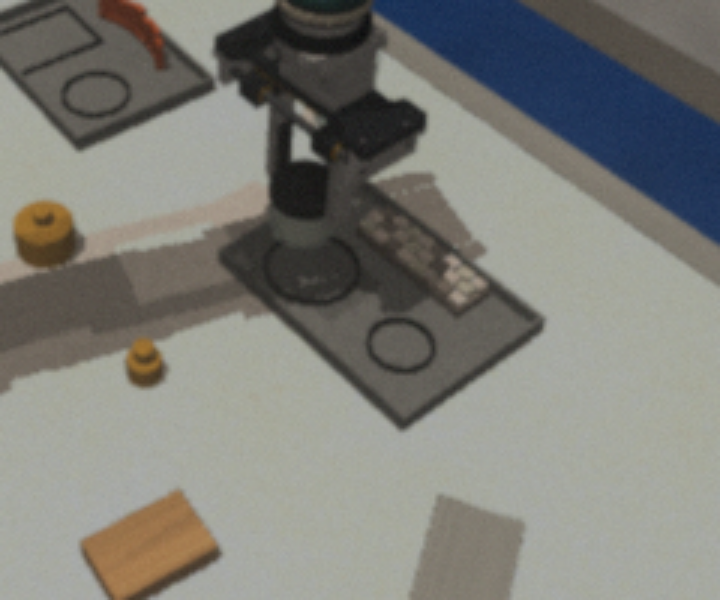

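View pics/w5.png

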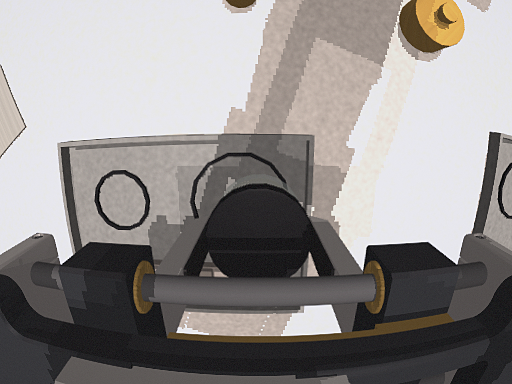

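The jar hangs over the ring, too far +y (ring arc centred at about column 238, jar at 258). I'll correct and lower in steps.

```bash
python3 -m inch '[{"grip":0,"dx":0,"dy":-0.59,"dz":0,"rx":0,"ry":0,"rz":0.2},{"grip":0,"dx":0,"dy":0,"dz":0.6,"rx":0,"ry":0,"rz":0},{"grip":0,"dx":0,"dy":0,"dz":0.5,"rx":0,"ry":0,"rz":0},{"grip":0,"dx":0,"dy":0,"dz":0,"rx":0,"ry":0,"rz":0}]'
python3 - <<'E'
from h import *
st();togo(0.640,-0.1565,0.044,np.pi)
W=cams.snapshot('wrist');cv2.imwrite('pics/w6.png',W['frame'][:,:,::-1])
E
```

```text
time: 10.78
tool_pos: [0.6443, -0.1596, 0.0638]
ee_rot: [-3.141, 0.009, 3.14]
wrist_force: [-0.1, 0.6, -1.2]
width: 0.0612
t 10.78 tcp [ 0.6443 -0.1596  0.0638] rpy deg [-179.97    0.54  179.9 ] w 0.0612 F [-0.1  0.6 -1.2]
units dxyz [0.18 0.13 0.79]
turn units [-0.01  0.11 -0.02]
```

View pics/w6.png

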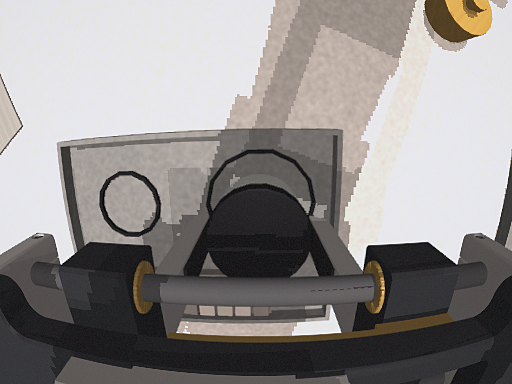

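Ring spans columns 208–314 (centre 261) and the jar is at 258, so y is good. I'll lower with force checks.

```bash
python3 -m inch '[{"grip":0,"dx":0.12,"dy":0.08,"dz":0.5,"rx":0,"ry":0.1,"rz":0},{"grip":0,"dx":0,"dy":0,"dz":0,"rx":0,"ry":0,"rz":0}]'
python3 - <<'E'
from h import *
for i in range(3):
    st();cams.snapshot('side')
togo(0.640,-0.1565,0.044,np.pi)
E
```

```text
time: 11.08
tool_pos: [0.6417, -0.1573, 0.0512]
ee_rot: [-3.141, 0.001, 3.14]
wrist_force: [0.9, 0.7, -1.5]
width: 0.0615
t 11.07 tcp [ 0.6417 -0.1573  0.0512] rpy deg [-1.7996e+02  7.0000e-02  1.7992e+02] w 0.0615 F [ 0.9  0.7 -1.5]
t 11.12 tcp [ 0.6425 -0.1576  0.0524] rpy deg [-179.92    0.2   179.92] w 0.0611 F [-0.1  0.3 -0.5]
t 11.18 tcp [ 0.643  -0.1579  0.0531] rpy deg [-179.89    0.27  179.92] w 0.0613 F [-0.  -0.3 -1.4]
units dxyz [0.13 0.06 0.38]
turn units [-0.03  0.06 -0.02]
```

```bash
python3 -m inch '[{"grip":0,"dx":0.08,"dy":0.04,"dz":0.3,"rx":0,"ry":0,"rz":0},{"grip":0,"dx":0,"dy":0,"dz":0,"rx":0,"ry":0,"rz":0}]';python3 -m inch '[{"grip":0,"dx":0,"dy":0,"dz":0.1,"rx":0,"ry":0,"rz":0},{"grip":0,"dx":0,"dy":0,"dz":0,"rx":0,"ry":0,"rz":0}]'
```

```text
time: 11.48
tool_pos: [0.6414, -0.1569, 0.0462]
ee_rot: [-3.139, 0.006, 3.14]
wrist_force: [0.4, -0.0, -1.5]
width: 0.0612
time: 11.72
tool_pos: [0.6421, -0.1572, 0.0445]
ee_rot: [-3.138, 0.008, 3.14]
wrist_force: [0.2, -0.2, -1.0]
width: 0.0615
```

Run:
```python
from h import *
for i in range(3):
    cams.snapshot('side');st()
```

```text
t 11.78 tcp [ 0.6422 -0.1573  0.0445] rpy deg [-179.82    0.49  179.91] w 0.0615 F [ 0.3  0.8 -0.7]
t 11.82 tcp [ 0.6422 -0.1573  0.0445] rpy deg [-179.82    0.5   179.91] w 0.0613 F [ 0.5  0.3 -0.6]
t 11.88 tcp [ 0.6422 -0.1573  0.0445] rpy deg [-179.82    0.49  179.91] w 0.0613 F [ 0.5  0.2 -0.3]
```

```bash
python3 -m inch '[{"grip":0,"dx":0,"dy":0,"dz":0.05,"rx":0,"ry":0,"rz":0},{"grip":0,"dx":0,"dy":0,"dz":0,"rx":0,"ry":0,"rz":0}]';python3 -m inch '[{"grip":0.85,"dx":0,"dy":0,"dz":0,"rx":0,"ry":0,"rz":0},{"grip":0.85,"dx":0,"dy":0,"dz":0,"rx":0,"ry":0,"rz":0},{"grip":0.85,"dx":0,"dy":0,"dz":0,"rx":0,"ry":0,"rz":0},{"grip":0.85,"dx":0,"dy":0,"dz":-0.5,"rx":0,"ry":0,"rz":0},{"grip":0.85,"dx":0,"dy":0,"dz":-1,"rx":0,"ry":0,"rz":0},{"grip":0.85,"dx":0,"dy":0,"dz":-1,"rx":0,"ry":0,"rz":0},{"grip":0.85,"dx":0,"dy":0,"dz":-1,"rx":0,"ry":0,"rz":0},{"grip":0.85,"dx":0,"dy":0,"dz":-1,"rx":0,"ry":0,"rz":0},{"grip":0.85,"dx":0,"dy":0,"dz":0,"rx":0,"ry":0,"rz":0}]'
python3 - <<'E'
from h import *
st();
W=cams.snapshot('wrist');cv2.imwrite('pics/w7.png',W['frame'][:,:,::-1])
S=cams.snapshot('side');cv2.imwrite('pics/s7.png',cv2.resize(S['frame'][130:330,200:440,::-1],None,fx=3,fy=3))
E
```

```text
time: 12.12
tool_pos: [0.6424, -0.1573, 0.0444]
ee_rot: [-3.138, 0.009, 3.14]
wrist_force: [-1.1, 0.2, -0.0]
width: 0.0613
time: 13.25
tool_pos: [0.642, -0.1572, 0.164]
ee_rot: [-3.137, 0.013, 3.14]
wrist_force: [-0.3, -0.4, 0.4]
width: 0.0799
t 13.25 tcp [ 0.642  -0.1572  0.164 ] rpy deg [-179.74    0.72  179.92] w 0.0799 F [-0.3 -0.4  0.4]
```

View pics/s7.png

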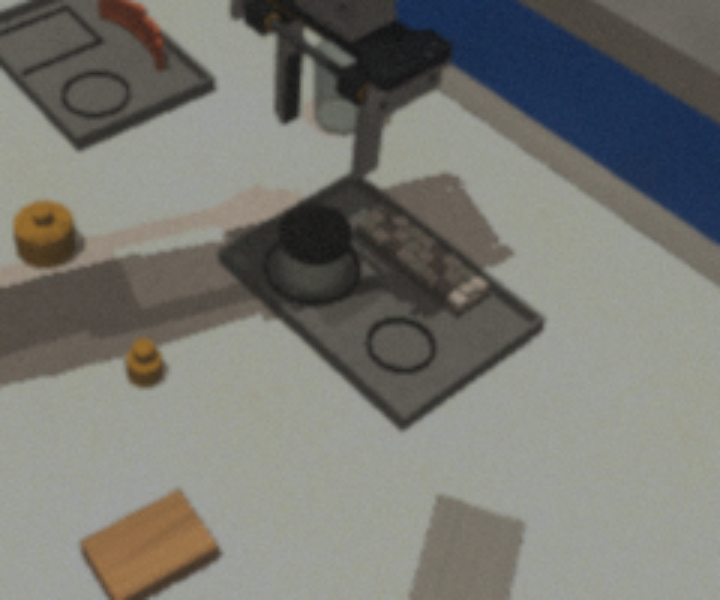

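View pics/w7.png

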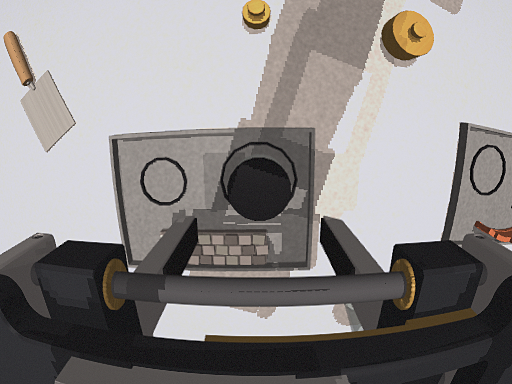

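The jar stands inside the large ring (wrist view: ring centre about (259,182)). Next is the small weight.

```bash
python3 -m inch '[{"grip":0.7,"dx":1,"dy":0,"dz":0,"rx":0,"ry":-0.15,"rz":0},{"grip":0.7,"dx":1,"dy":0,"dz":0,"rx":0,"ry":0,"rz":0},{"grip":0.7,"dx":1,"dy":0,"dz":0,"rx":0,"ry":0,"rz":0},{"grip":0.7,"dx":1,"dy":0,"dz":0,"rx":0,"ry":0,"rz":0},{"grip":0.7,"dx":1,"dy":0,"dz":0,"rx":0,"ry":0,"rz":0},{"grip":0.7,"dx":1,"dy":0,"dz":0,"rx":0,"ry":0,"rz":0},{"grip":0.7,"dx":1,"dy":0,"dz":0.3,"rx":0,"ry":0,"rz":0},{"grip":0.7,"dx":0.4,"dy":0,"dz":0.5,"rx":0,"ry":0,"rz":0},{"grip":0.7,"dx":0,"dy":0,"dz":0,"rx":0,"ry":0,"rz":0}]'
python3 - <<'E'
from h import *
np.set_printoptions(suppress=True,precision=4)
st()
W=cams.snapshot('wrist');cv2.imwrite('pics/w8.png',W['frame'][:,:,::-1])
for r in spotter.place_of(W,'small_weight')[:2]: print(r,atz(W,r['pixel'],0,True))
hsv=cv2.cvtColor(np.ascontiguousarray(W['frame']),cv2.COLOR_RGB2HSV)
r=spotter.regions_of(W,'small_weight');print(r[0]['score'],r[0]['extent'])
# project model at candidate
for x,y in ((.457,-.158),(.46,-.161)):
    print((x,y),'base',proj(W,(x,y,0),True),'bodytop',proj(W,(x,y,.022),True),'knobtop',proj(W,(x,y,.037),True))
E
```

```text
time: 14.48
tool_pos: [0.4413, -0.1525, 0.12]
ee_rot: [3.133, -0.007, 3.14]
wrist_force: [-0.5, 0.1, 0.2]
width: 0.0658
t 14.47 tcp [ 0.4413 -0.1525  0.12  ] rpy deg [179.49  -0.43 179.92] w 0.0658 F [-0.5  0.1  0.2]
{'pixel': [249.3, 206.1], 'score': 0.65} [ 0.4545 -0.1602  0.    ]
0.7 [233.4, 191.7, 263.7, 228.1]
(0.457, -0.158) base [251.4674 208.4929] bodytop [251.1376 215.0762] knobtop [250.884 220.167]
(0.46, -0.161) base [248.509  211.3609] bodytop [247.9566 218.1389] knobtop [247.5318 223.3757]
```

View pics/w8.png

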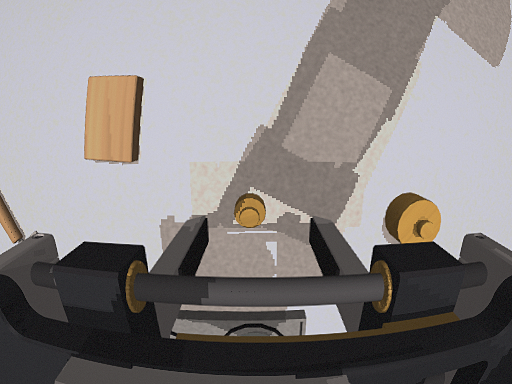

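The small weight's body is at (249,209) and its knob at about (250,218). That gives roughly (0.456,-0.159), consistent with the top view.

Run:
```python
from h import *
st();togo(0.456,-0.159,0.020,np.pi)
```

```text
t 14.62 tcp [ 0.4435 -0.1533  0.1222] rpy deg [179.6   -0.19 179.95] w 0.0657 F [ 0.2  0.3 -0.6]
units dxyz [-0.51 -0.26  4.09]
turn units [ 0.08 -0.04 -0.01]
```

```bash
python3 -m inch '[{"grip":0.7,"dx":-0.5,"dy":-0.25,"dz":0.3,"rx":0.08,"ry":-0.04,"rz":0},{"grip":0.7,"dx":0,"dy":0,"dz":1,"rx":0,"ry":0,"rz":0},{"grip":0.7,"dx":0,"dy":0,"dz":1,"rx":0,"ry":0,"rz":0},{"grip":0.7,"dx":0,"dy":0,"dz":0,"rx":0,"ry":0,"rz":0}]'
python3 - <<'E'
from h import *
st();togo(0.456,-0.159,0.020,np.pi)
W=cams.snapshot('wrist');cv2.imwrite('pics/w9.png',W['frame'][:,:,::-1])
E
```

```text
time: 15.12
tool_pos: [0.4616, -0.1614, 0.0637]
ee_rot: [-3.139, 0.005, -3.141]
wrist_force: [-0.0, 0.8, -0.1]
width: 0.0658
t 15.12 tcp [ 0.4616 -0.1614  0.0637] rpy deg [-179.83    0.29 -179.99] w 0.0658 F [-0.   0.8 -0.1]
units dxyz [0.23 0.1  1.75]
turn units [-0.03  0.06  0.  ]
```

View pics/w9.png

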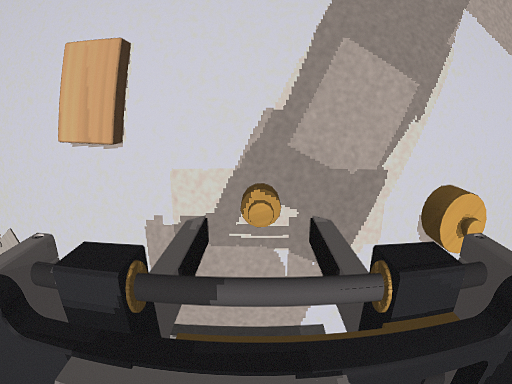

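Run:
```python
from h import *
np.set_printoptions(suppress=True,precision=4)
W=cams.snapshot('wrist')
print('knob',atz(W,(261,211),.037,True));o=robot.get_obs();print(o['tool_pos'])
for x,y in ((.456,-.159),(.453,-.159)):print(proj(W,(x,y,.037),True),proj(W,(x,y,.022),True),proj(W,(x,y,0),True))
for z in (.01,.02): print('tcp axis',proj(W,(o['tool_pos'][0],o['tool_pos'][1],z),True))
```

```text
knob [ 0.4537 -0.1597  0.037 ]
[ 0.463  -0.1622  0.0662]
[262.0516 214.1523] [261.9033 207.7773] [261.7168 199.8117]
[262.0699 209.9757] [261.9192 203.8503] [261.7299 196.2059]
tcp axis [257.7129 211.8761]
tcp axis [257.6226 215.9512]
```

```bash
python3 -m inch '[{"grip":0.7,"dx":0.32,"dy":0.09,"dz":0,"rx":-0.03,"ry":0.06,"rz":0},{"grip":0.7,"dx":0,"dy":0,"dz":0.9,"rx":0,"ry":0,"rz":0},{"grip":0.7,"dx":0,"dy":0,"dz":0.7,"rx":0,"ry":0,"rz":0},{"grip":0.7,"dx":0,"dy":0,"dz":0,"rx":0,"ry":0,"rz":0}]'
python3 - <<'E'
from h import *
W=cams.snapshot('wrist');cv2.imwrite('pics/w10.png',W['frame'][:,:,::-1])
st();togo(0.455,-0.160,0.020,np.pi)
E
```

```text
time: 15.72
tool_pos: [0.4578, -0.1615, 0.0307]
ee_rot: [-3.135, 0.012, -3.141]
wrist_force: [0.7, 1.7, -0.1]
width: 0.0658
t 15.78 tcp [ 0.4585 -0.1618  0.0316] rpy deg [-179.57    0.8  -179.97] w 0.0658 F [0.6 0.9 0.3]
units dxyz [0.15 0.08 0.46]
turn units [-0.09  0.16  0.01]
```

View pics/w10.png

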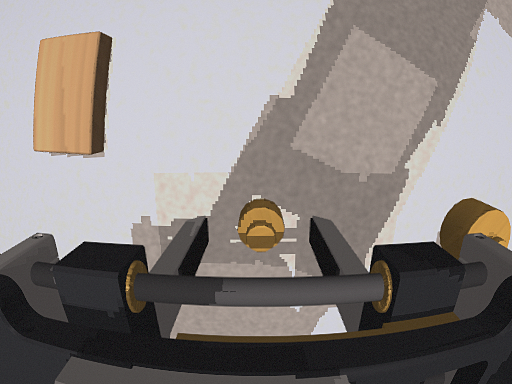

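```bash
python3 -m inch '[{"grip":0.7,"dx":0.13,"dy":0.08,"dz":0.4,"rx":-0.09,"ry":0.16,"rz":0},{"grip":0.7,"dx":0,"dy":0,"dz":0,"rx":0,"ry":0,"rz":0}]'
python3 - <<'E'
from h import *
cams.snapshot('wrist');st();togo(0.455,-0.160,0.020,np.pi)
E
```

```text
time: 16.02
tool_pos: [0.4563, -0.1603, 0.0231]
ee_rot: [-3.141, 0.002, -3.141]
wrist_force: [0.6, 0.0, -0.1]
width: 0.0653
t 16.07 tcp [ 0.4569 -0.1606  0.0237] rpy deg [-179.91    0.22 -179.97] w 0.0657 F [0.1 1.5 0.2]
units dxyz [0.08 0.03 0.15]
turn units [-0.02  0.04  0.01]
```

```bash
python3 -m inch '[{"grip":0.7,"dx":0.06,"dy":0.02,"dz":0.16,"rx":-0.02,"ry":0.04,"rz":0},{"grip":0,"dx":0,"dy":0,"dz":0,"rx":0,"ry":0,"rz":0},{"grip":0,"dx":0,"dy":0,"dz":0,"rx":0,"ry":0,"rz":0},{"grip":0,"dx":0,"dy":0,"dz":0,"rx":0,"ry":0,"rz":0},{"grip":0,"dx":0,"dy":0,"dz":0,"rx":0,"ry":0,"rz":0},{"grip":0,"dx":0,"dy":0,"dz":0,"rx":0,"ry":0,"rz":0},{"grip":0,"dx":0,"dy":0,"dz":0,"rx":0,"ry":0,"rz":0}]'
python3 - <<'E'
from h import *
W=cams.snapshot('wrist');cv2.imwrite('pics/w11.png',W['frame'][:,:,::-1]);st()
E
```

```text
time: 16.95
tool_pos: [0.4559, -0.1603, 0.0202]
ee_rot: [-3.141, 0.001, -3.141]
wrist_force: [0.7, 0.5, 0.4]
width: 0.0293
t 17.0 tcp [ 0.4559 -0.1603  0.0202] rpy deg [-1.7999e+02  8.0000e-02 -1.7997e+02] w 0.029 F [ 0.1 -0.8  1.1]
```

View pics/w11.png

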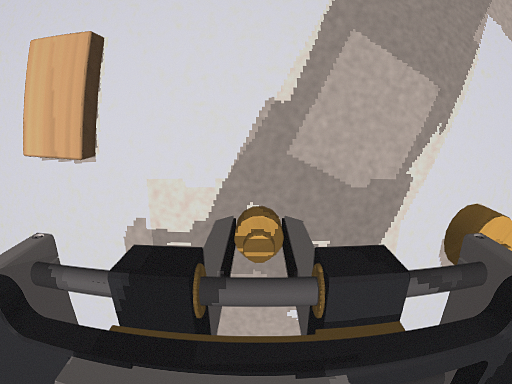

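Grip on the weight reads 29 mm, as it should. Lifting and carrying it to the small ring.

```bash
python3 -m inch '[{"grip":0,"dx":0,"dy":0,"dz":-0.4,"rx":0,"ry":0,"rz":0},{"grip":0,"dx":0,"dy":0,"dz":-1,"rx":0,"ry":0,"rz":0},{"grip":0,"dx":0,"dy":0,"dz":-1,"rx":0,"ry":0,"rz":0},{"grip":0,"dx":-0.4,"dy":-0.5,"dz":-1,"rx":0,"ry":0,"rz":0},{"grip":0,"dx":-1,"dy":-0.6,"dz":0,"rx":0,"ry":0,"rz":0},{"grip":0,"dx":-1,"dy":-0.6,"dz":0,"rx":0,"ry":0,"rz":0},{"grip":0,"dx":-1,"dy":-0.6,"dz":0,"rx":0,"ry":0,"rz":0},{"grip":0,"dx":-1,"dy":-0.6,"dz":0,"rx":0,"ry":0,"rz":0},{"grip":0,"dx":-1,"dy":-0.6,"dz":0,"rx":0,"ry":0,"rz":0},{"grip":0,"dx":-1,"dy":-0.6,"dz":0,"rx":0,"ry":0,"rz":0},{"grip":0,"dx":-0.5,"dy":-0.1,"dz":0,"rx":0,"ry":0,"rz":0},{"grip":0,"dx":0,"dy":0,"dz":0,"rx":0,"ry":0,"rz":0}]'
python3 - <<'E'
from h import *
W=cams.snapshot('wrist');cv2.imwrite('pics/w12.png',W['frame'][:,:,::-1]);st();togo(.6412,-.2664,.024,np.pi)
E
```

```text
time: 18.5
tool_pos: [0.6326, -0.268, 0.1118]
ee_rot: [-3.141, 0.001, -3.141]
wrist_force: [-0.4, 0.2, -1.5]
width: 0.0294
t 18.55 tcp [ 0.6321 -0.268   0.1118] rpy deg [-1.7999e+02  2.0000e-02 -1.7997e+02] w 0.0289 F [ 0.5  0.1 -1.2]
units dxyz [-0.36  0.06  3.51]
turn units [-0.    0.    0.01]
```

View pics/w12.png

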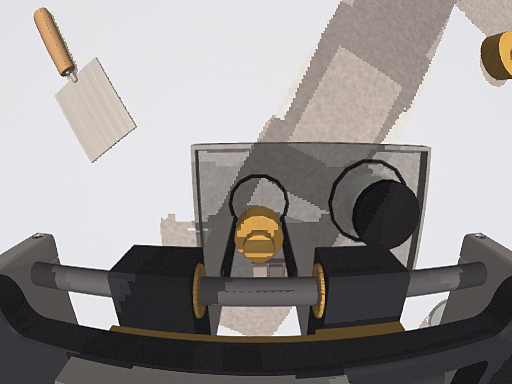

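The weight hangs right over the small ring (ring centred at column 259, weight at 258). Lowering.

```bash
python3 -m inch '[{"grip":0,"dx":-0.38,"dy":0.05,"dz":0.5,"rx":0,"ry":0,"rz":0},{"grip":0,"dx":0,"dy":0,"dz":1,"rx":0,"ry":0,"rz":0},{"grip":0,"dx":0,"dy":0,"dz":1,"rx":0,"ry":0,"rz":0},{"grip":0,"dx":0,"dy":0,"dz":0.4,"rx":0,"ry":0,"rz":0},{"grip":0,"dx":0,"dy":0,"dz":0,"rx":0,"ry":0,"rz":0}]'
python3 - <<'E'
from h import *
W=cams.snapshot('wrist');cv2.imwrite('pics/w13.png',W['frame'][:,:,::-1]);st();togo(.6415,-.2664,.024,np.pi)
E
```

```text
time: 19.18
tool_pos: [0.641, -0.2648, 0.0361]
ee_rot: [3.141, -0.001, -3.14]
wrist_force: [0.1, 0.0, -1.0]
width: 0.0294
t 19.23 tcp [ 0.6413 -0.2649  0.0367] rpy deg [ 1.7997e+02  1.0000e-02 -1.7993e+02] w 0.0291 F [-0.4 -0.6 -1.5]
units dxyz [-0.01 -0.06  0.51]
turn units [0.01 0.   0.01]
```

View pics/w13.png

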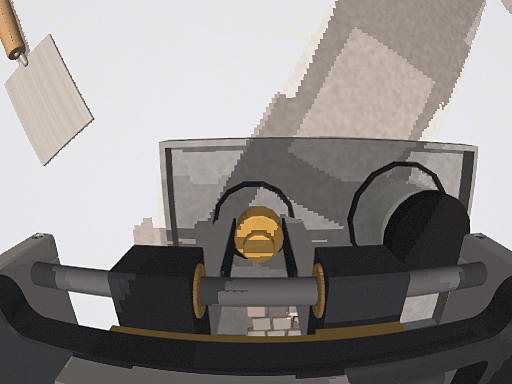

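```bash
python3 -m inch '[{"grip":0,"dx":0,"dy":-0.08,"dz":0.4,"rx":0,"ry":0,"rz":0},{"grip":0,"dx":0,"dy":0,"dz":0,"rx":0,"ry":0,"rz":0}]';python3 -m inch '[{"grip":0,"dx":0,"dy":0,"dz":0.1,"rx":0,"ry":0,"rz":0},{"grip":0,"dx":0,"dy":0,"dz":0,"rx":0,"ry":0,"rz":0}]'
python3 - <<'E'
from h import *
for i in range(3):
  cams.snapshot('wrist');st()
E
```

```text
time: 19.48
tool_pos: [0.6423, -0.2675, 0.0281]
ee_rot: [-3.14, 0.003, -3.14]
wrist_force: [-0.3, 0.2, -0.9]
width: 0.0291
time: 19.73
tool_pos: [0.643, -0.268, 0.0267]
ee_rot: [-3.14, 0.005, -3.14]
wrist_force: [0.1, 0.2, -1.9]
width: 0.0291
t 19.77 tcp [ 0.6432 -0.2681  0.027 ] rpy deg [-179.86    0.33 -179.93] w 0.0291 F [-0.1  0.4 -0.4]
t 19.82 tcp [ 0.6433 -0.2681  0.0271] rpy deg [-179.86    0.33 -179.93] w 0.0291 F [ 0.7  0.4 -0.8]
t 19.88 tcp [ 0.6432 -0.2681  0.027 ] rpy deg [-179.86    0.33 -179.94] w 0.0292 F [ 0.9 -1.2 -1.4]
```

```bash
python3 -m inch '[{"grip":0,"dx":0.05,"dy":0.05,"dz":0.12,"rx":0,"ry":0,"rz":0},{"grip":0,"dx":0,"dy":0,"dz":0,"rx":0,"ry":0,"rz":0},{"grip":0,"dx":0,"dy":0,"dz":0,"rx":0,"ry":0,"rz":0}]'
python3 - <<'E'
from h import *
for i in range(3):
  cams.snapshot('wrist');st()
E
```

```text
time: 20.25
tool_pos: [0.6421, -0.2668, 0.0243]
ee_rot: [-3.139, 0.006, -3.14]
wrist_force: [0.7, 0.1, -0.8]
width: 0.0294
t 20.3 tcp [ 0.6421 -0.2668  0.0244] rpy deg [-179.84    0.37 -179.93] w 0.0294 F [ 0.1  0.5 -1.2]
t 20.35 tcp [ 0.6422 -0.2668  0.0243] rpy deg [-179.84    0.37 -179.93] w 0.0294 F [ 0.1 -0.  -1. ]
t 20.4 tcp [ 0.6421 -0.2668  0.0244] rpy deg [-179.85    0.36 -179.93] w 0.0294 F [ 0.1 -0.3 -1.4]
```

```bash
python3 -m inch '[{"grip":0,"dx":0,"dy":0,"dz":0.04,"rx":0,"ry":0,"rz":0},{"grip":0,"dx":0,"dy":0,"dz":0,"rx":0,"ry":0,"rz":0}]'
python3 - <<'E'
from h import *
for i in range(4):
  cams.snapshot('wrist');st()
E
```

```text
time: 20.65
tool_pos: [0.6423, -0.2669, 0.0244]
ee_rot: [-3.139, 0.007, -3.14]
wrist_force: [0.4, -0.9, -0.9]
width: 0.029
t 20.7 tcp [ 0.6423 -0.2669  0.0243] rpy deg [-179.83    0.4  -179.93] w 0.0295 F [-0.5  0.5  1. ]
t 20.75 tcp [ 0.6423 -0.2669  0.0243] rpy deg [-179.84    0.39 -179.93] w 0.0297 F [0.2 0.4 0.8]
t 20.8 tcp [ 0.6423 -0.2669  0.0243] rpy deg [-179.83    0.39 -179.93] w 0.0294 F [ 0.2 -0.2  0.4]
t 20.85 tcp [ 0.6423 -0.2669  0.0243] rpy deg [-179.84    0.39 -179.93] w 0.0292 F [0.1 0.1 0.3]
```

Contact. Release and lift.

```bash
python3 -m inch '[{"grip":0.6,"dx":0,"dy":0,"dz":0,"rx":0,"ry":0,"rz":0},{"grip":0.6,"dx":0,"dy":0,"dz":0,"rx":0,"ry":0,"rz":0},{"grip":0.6,"dx":0,"dy":0,"dz":0,"rx":0,"ry":0,"rz":0},{"grip":0.6,"dx":0,"dy":0,"dz":-0.5,"rx":0,"ry":0,"rz":0},{"grip":0.6,"dx":0,"dy":0,"dz":-1,"rx":0,"ry":0,"rz":0},{"grip":0.6,"dx":0,"dy":0,"dz":-1,"rx":0,"ry":0,"rz":0},{"grip":0.8,"dx":0,"dy":0,"dz":-1,"rx":0,"ry":0,"rz":0},{"grip":0.8,"dx":1,"dy":0,"dz":-1,"rx":0,"ry":0,"rz":0},{"grip":0.8,"dx":1,"dy":0.5,"dz":-1,"rx":0,"ry":0,"rz":0}]'
python3 - <<'E'
from h import *
W=cams.snapshot('wrist');cv2.imwrite('pics/w14.png',W['frame'][:,:,::-1]);st()
S=cams.snapshot('side');cv2.imwrite('pics/s14.png',cv2.resize(S['frame'][130:330,200:440,::-1],None,fx=3,fy=3))
E
```

```text
time: 21.98
tool_pos: [0.591, -0.2543, 0.1668]
ee_rot: [-3.139, 0.007, -3.14]
wrist_force: [0.7, -0.4, 1.2]
width: 0.075
t 22.02 tcp [ 0.5903 -0.2533  0.1722] rpy deg [-179.71    0.62 -179.89] w 0.075 F [-0.4  0.8  2.4]
```

View pics/w14.png

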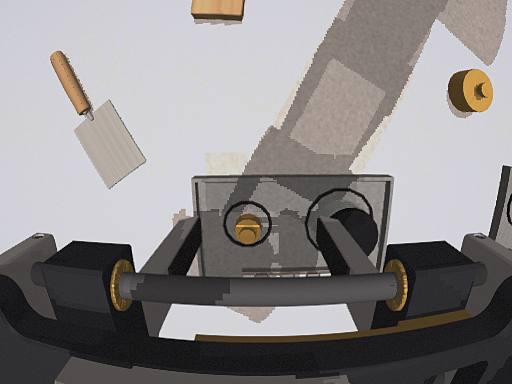

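View pics/s14.png

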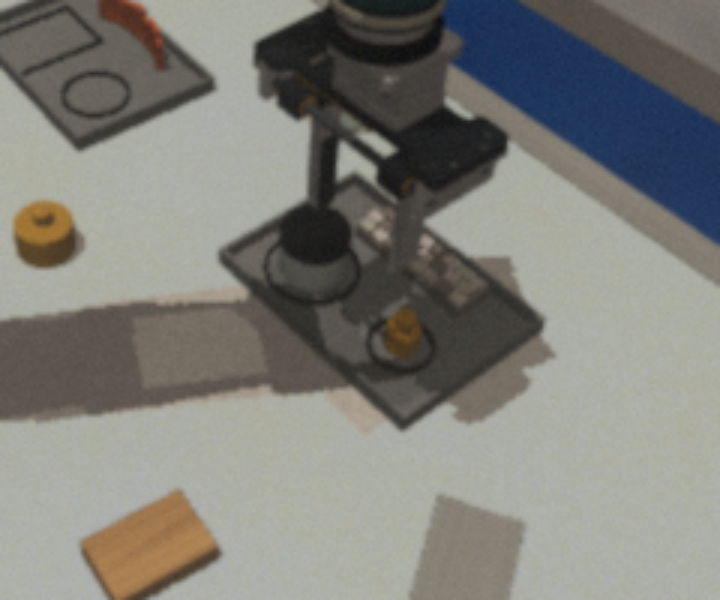

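Small weight stands in the small ring. Now over to the pot.

```bash
python3 -m inch '[{"grip":0.8,"dx":1,"dy":1,"dz":0,"rx":0,"ry":0,"rz":0},{"grip":0.8,"dx":0.5,"dy":1,"dz":0,"rx":0,"ry":0,"rz":0},{"grip":0.8,"dx":0.5,"dy":1,"dz":0,"rx":0,"ry":0,"rz":0},{"grip":0.8,"dx":0.5,"dy":1,"dz":0,"rx":0,"ry":0,"rz":0},{"grip":0.8,"dx":0.5,"dy":1,"dz":0,"rx":0,"ry":0,"rz":0},{"grip":0.8,"dx":0.5,"dy":1,"dz":0,"rx":0,"ry":0,"rz":0},{"grip":0.8,"dx":0.5,"dy":1,"dz":0,"rx":0,"ry":0,"rz":0},{"grip":0.8,"dx":0.5,"dy":1,"dz":0,"rx":0,"ry":0,"rz":0},{"grip":0.8,"dx":0.5,"dy":1,"dz":0,"rx":0,"ry":0,"rz":0},{"grip":0.8,"dx":0.5,"dy":1,"dz":0,"rx":0,"ry":0,"rz":0},{"grip":0.8,"dx":0.5,"dy":1,"dz":0,"rx":0,"ry":0,"rz":0},{"grip":0.8,"dx":0.5,"dy":1,"dz":0,"rx":0,"ry":0,"rz":0}]'
python3 -m inch '[{"grip":0.8,"dx":0.3,"dy":1,"dz":0,"rx":0,"ry":0,"rz":0},{"grip":0.8,"dx":0.3,"dy":1,"dz":0,"rx":0,"ry":0,"rz":0},{"grip":0.8,"dx":0.3,"dy":1,"dz":0,"rx":0,"ry":0,"rz":0},{"grip":0.8,"dx":0.3,"dy":1,"dz":0,"rx":0,"ry":0,"rz":0},{"grip":0.8,"dx":0.3,"dy":1,"dz":0,"rx":0,"ry":0,"rz":0},{"grip":0.8,"dx":0.3,"dy":1,"dz":0,"rx":0,"ry":0,"rz":0},{"grip":0.8,"dx":0.3,"dy":1,"dz":0,"rx":0,"ry":0,"rz":0},{"grip":0.8,"dx":0.3,"dy":1,"dz":0,"rx":0,"ry":0,"rz":0},{"grip":0.8,"dx":0,"dy":0.7,"dz":0,"rx":0,"ry":0,"rz":0},{"grip":0.8,"dx":0,"dy":0,"dz":0,"rx":0,"ry":0,"rz":0}]'
python3 - <<'E'
from h import *
np.set_printoptions(suppress=True,precision=4)
W=cams.snapshot('wrist');cv2.imwrite('pics/w15.png',W['frame'][:,:,::-1]);st()
for r in spotter.place_of(W,'adhesive_pot')[:2]: print(r,atz(W,r['pixel'],0,True))
T=dict(cams.snapshot('top'))
E
```

```text
time: 23.58
tool_pos: [0.4299, 0.0525, 0.1632]
ee_rot: [-3.136, 0.016, 3.141]
wrist_force: [0.5, -0.7, 0.7]
width: 0.0753
time: 24.82
tool_pos: [0.3709, 0.2802, 0.159]
ee_rot: [-3.136, 0.018, -3.139]
wrist_force: [-0.1, -0.6, 0.2]
width: 0.0748
t 24.88 tcp [0.3709 0.2796 0.159 ] rpy deg [-179.65    1.01 -179.88] w 0.0752 F [0.2 0.5 0. ]
{'pixel': [277.9, 187.2], 'score': 0.63} [0.3771 0.3016 0.    ]
```

View pics/w15.png

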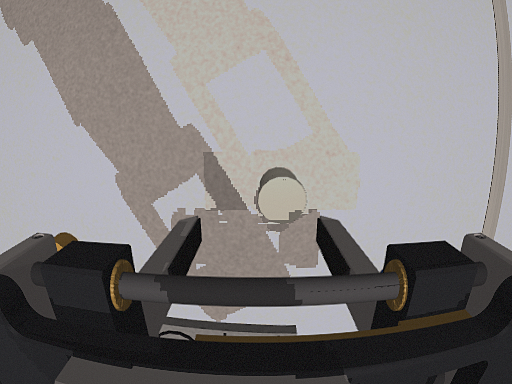

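The lid disc is centred at about (282,197). I'll triangulate it with its position in the earlier wrist view (409,106).

Run:
```python
from h import *
np.set_printoptions(suppress=True,precision=4)
W=cams.snapshot('wrist')
V={'intrinsics':W['intrinsics'],'eye':np.array([0.39855509,0.12014284,0.38643419]),'orientation':[-0.2418161,-0.00333054,1.56697975]}
print(tri(ray(W,(282,197),True),ray(V,(409,106),True)),atz(W,(282,197),.062,True),atz(V,(409,106),.062,True))
st();p=atz(W,(282,197),.062,True);togo(p[0],p[1],.049,np.pi)
```

```text
(array([0.3734, 0.3011, 0.057 ]), [np.float64(0.0005587497371706096), np.float64(0.0005587497371706159)]) [0.3715 0.3004 0.062 ] [0.3742 0.2987 0.062 ]
t 25.02 tcp [0.371  0.2787 0.1592] rpy deg [-179.66    1.02 -179.99] w 0.0751 F [-0.   0.4  0.5]
units dxyz [0.06 0.89 4.4 ]
turn units [-0.07  0.2   0.  ]
```

```bash
python3 -m inch '[{"grip":0.8,"dx":0,"dy":0.88,"dz":0,"rx":-0.07,"ry":0.2,"rz":0},{"grip":0.8,"dx":0,"dy":0,"dz":1,"rx":0,"ry":0,"rz":0},{"grip":0.8,"dx":0,"dy":0,"dz":1,"rx":0,"ry":0,"rz":0},{"grip":0.8,"dx":0,"dy":0,"dz":0.5,"rx":0,"ry":0,"rz":0},{"grip":0.8,"dx":0,"dy":0,"dz":0,"rx":0,"ry":0,"rz":0}]'
python3 - <<'E'
from h import *
W=cams.snapshot('wrist');cv2.imwrite('pics/w16.png',W['frame'][:,:,::-1]);st();togo(.373,.300,.049,np.pi)
E
```

```text
time: 25.65
tool_pos: [0.3735, 0.2984, 0.0966]
ee_rot: [3.14, 0.003, 3.135]
wrist_force: [-0.5, -0.6, -0.6]
width: 0.0749
t 25.7 tcp [0.374  0.2986 0.0973] rpy deg [179.89   0.27 179.65] w 0.075 F [-0.1  0.5  0.1]
units dxyz [0.05 0.05 1.93]
turn units [ 0.02  0.05 -0.07]
```

View pics/w16.png

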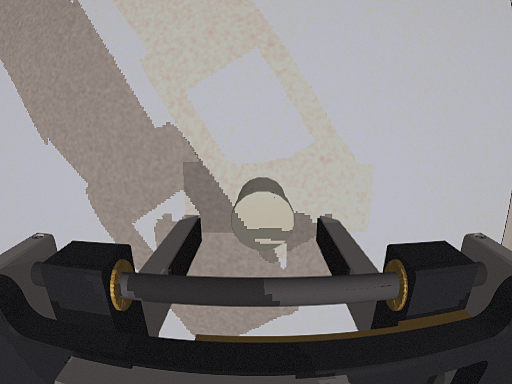

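Lid at (263,216), centred between the fingers. Descend and close.

```bash
python3 -m inch '[{"grip":0.8,"dx":0.04,"dy":0.1,"dz":0.9,"rx":0.02,"ry":0.05,"rz":-0.07},{"grip":0.8,"dx":0,"dy":0,"dz":0.9,"rx":0,"ry":0,"rz":0},{"grip":0.8,"dx":0,"dy":0,"dz":0,"rx":0,"ry":0,"rz":0}]'
python3 - <<'E'
from h import *
W=cams.snapshot('wrist');cv2.imwrite('pics/w17.png',W['frame'][:,:,::-1]);st();togo(.373,.300,.049,np.pi)
print(atz(W,(263,216),.062,True))
E
```

```text
time: 26.08
tool_pos: [0.3761, 0.3025, 0.0558]
ee_rot: [3.137, 0.007, 3.141]
wrist_force: [-0.8, 0.0, -0.0]
width: 0.0753
t 26.12 tcp [0.377  0.3031 0.0571] rpy deg [179.66   0.55 179.96] w 0.0756 F [-0.1  0.7  0.6]
units dxyz [ 0.16 -0.13  0.32]
turn units [ 0.07  0.11 -0.01]
[0.35938779 0.30557068 0.062     ]
```

View pics/w17.png

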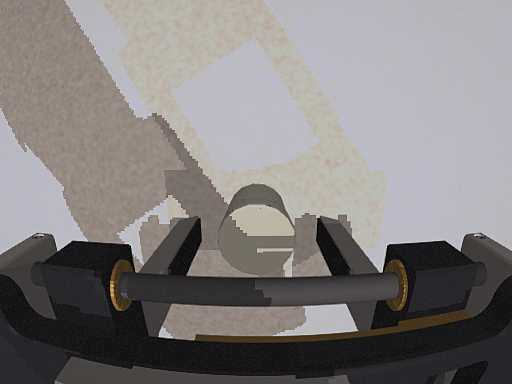

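Run:
```python
from h import *
W=cams.snapshot('wrist')
print(atz(W,(256.5,238.5),.062,True));o=st();togo(.373,.300,.049,np.pi)
```

```text
[0.37460111 0.30244087 0.062     ]
t 26.18 tcp [0.3774 0.3034 0.0577] rpy deg [179.62   0.62 179.96] w 0.0749 F [0.3 0.3 0.7]
units dxyz [ 0.18 -0.14  0.35]
turn units [ 0.08  0.12 -0.01]
```

```bash
python3 -m inch '[{"grip":0.8,"dx":0.14,"dy":-0.06,"dz":0.36,"rx":0.08,"ry":0.12,"rz":0},{"grip":0.8,"dx":0,"dy":0,"dz":0,"rx":0,"ry":0,"rz":0},{"grip":0,"dx":0,"dy":0,"dz":0,"rx":0,"ry":0,"rz":0},{"grip":0,"dx":0,"dy":0,"dz":0,"rx":0,"ry":0,"rz":0},{"grip":0,"dx":0,"dy":0,"dz":0,"rx":0,"ry":0,"rz":0},{"grip":0,"dx":0,"dy":0,"dz":0,"rx":0,"ry":0,"rz":0},{"grip":0,"dx":0,"dy":0,"dz":0,"rx":0,"ry":0,"rz":0}]'
python3 - <<'E'
from h import *
W=cams.snapshot('wrist');cv2.imwrite('pics/w18.png',W['frame'][:,:,::-1]);st()
E
```

```text
time: 27.05
tool_pos: [0.3756, 0.3029, 0.0513]
ee_rot: [3.139, 0.004, 3.141]
wrist_force: [0.1, -0.8, 0.7]
width: 0.0452
t 27.1 tcp [0.3755 0.3029 0.0514] rpy deg [179.87   0.25 179.96] w 0.0452 F [ 0.3  0.2 -0.1]
```

View pics/w18.png

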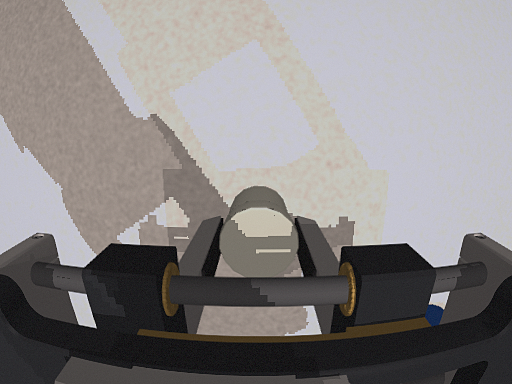

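Grip reads 45 mm. Lift and carry to the sherd tray's ring at (0.622,0.159).

```bash
python3 -m inch '[{"grip":0,"dx":0,"dy":0,"dz":-0.4,"rx":0,"ry":0,"rz":0},{"grip":0,"dx":0,"dy":0,"dz":-1,"rx":0,"ry":0,"rz":0},{"grip":0,"dx":0,"dy":0,"dz":-1,"rx":0,"ry":0,"rz":0},{"grip":0,"dx":-0.4,"dy":-1,"dz":-1,"rx":0,"ry":0,"rz":0},{"grip":0,"dx":-1,"dy":-1,"dz":0,"rx":0,"ry":0,"rz":0},{"grip":0,"dx":-1,"dy":-1,"dz":0,"rx":0,"ry":0,"rz":0},{"grip":0,"dx":-1,"dy":-0.7,"dz":0,"rx":0,"ry":0,"rz":0},{"grip":0,"dx":-1,"dy":-0.6,"dz":0,"rx":0,"ry":0,"rz":0},{"grip":0,"dx":-1,"dy":-0.6,"dz":0,"rx":0,"ry":0,"rz":0},{"grip":0,"dx":-1,"dy":-0.6,"dz":0,"rx":0,"ry":0,"rz":0},{"grip":0,"dx":-1,"dy":-0.3,"dz":0,"rx":0,"ry":0,"rz":0},{"grip":0,"dx":-1,"dy":0,"dz":0,"rx":0,"ry":0,"rz":0}]'
python3 -m inch '[{"grip":0,"dx":-0.7,"dy":0,"dz":0,"rx":0,"ry":0,"rz":0},{"grip":0,"dx":0,"dy":0,"dz":0,"rx":0,"ry":0,"rz":0}]'
python3 - <<'E'
from h import *
W=cams.snapshot('wrist');cv2.imwrite('pics/w19.png',W['frame'][:,:,::-1]);st();togo(.623,.1591,.0554,np.pi)
E
```

```text
time: 28.6
tool_pos: [0.5916, 0.154, 0.1486]
ee_rot: [3.137, 0.012, -3.14]
wrist_force: [0.5, -0.1, -0.8]
width: 0.0451
time: 28.85
tool_pos: [0.6108, 0.1535, 0.1493]
ee_rot: [3.137, 0.012, -3.141]
wrist_force: [-0.9, -0.8, -1.1]
width: 0.0454
t 28.9 tcp [0.6103 0.1536 0.1494] rpy deg [ 179.71    0.67 -179.96] w 0.0451 F [ 0.1  0.3 -0.2]
units dxyz [-0.47  0.2   3.77]
turn units [0.06 0.13 0.01]
```

View pics/w19.png

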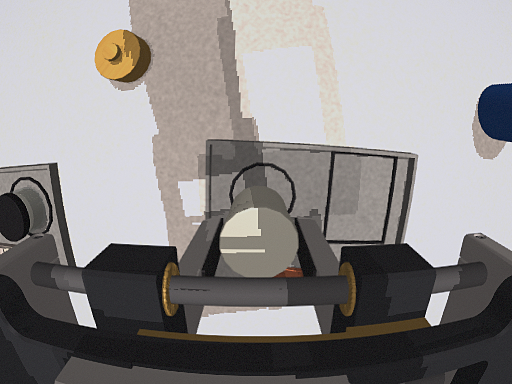

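Ring centred at about column 262 and the pot at 258. I'll correct and lower.

```bash
python3 -m inch '[{"grip":0,"dx":-0.47,"dy":0.2,"dz":0.4,"rx":0.06,"ry":0.13,"rz":0},{"grip":0,"dx":0,"dy":0,"dz":1,"rx":0,"ry":0,"rz":0},{"grip":0,"dx":0,"dy":0,"dz":1,"rx":0,"ry":0,"rz":0},{"grip":0,"dx":0,"dy":0,"dz":0.5,"rx":0,"ry":0,"rz":0},{"grip":0,"dx":0,"dy":0,"dz":0,"rx":0,"ry":0,"rz":0}]'
python3 - <<'E'
from h import *
W=cams.snapshot('wrist');cv2.imwrite('pics/w20.png',W['frame'][:,:,::-1]);st();togo(.623,.1591,.0554,np.pi)
E
```

```text
time: 29.52
tool_pos: [0.6194, 0.1599, 0.0783]
ee_rot: [3.141, 0.001, -3.139]
wrist_force: [0.0, 0.1, -1.4]
width: 0.0454
t 29.57 tcp [0.6199 0.16   0.0792] rpy deg [ 1.7997e+02  1.4000e-01 -1.7985e+02] w 0.0455 F [ 0.1 -0.7 -0.6]
units dxyz [-0.12 -0.04  0.95]
turn units [0.01 0.03 0.03]
```

View pics/w20.png

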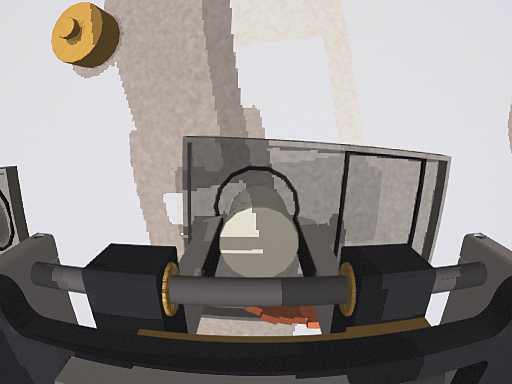

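```bash
python3 -m inch '[{"grip":0,"dx":-0.08,"dy":-0.04,"dz":0.5,"rx":0,"ry":0,"rz":0},{"grip":0,"dx":0,"dy":0,"dz":0.3,"rx":0,"ry":0,"rz":0},{"grip":0,"dx":0,"dy":0,"dz":0,"rx":0,"ry":0,"rz":0}]';python3 -m inch '[{"grip":0,"dx":0,"dy":0,"dz":0.1,"rx":0,"ry":0,"rz":0},{"grip":0,"dx":0,"dy":0,"dz":0,"rx":0,"ry":0,"rz":0}]'
python3 - <<'E'
from h import *
for i in range(3):
  cams.snapshot('wrist');st()
togo(.623,.1591,.0554,np.pi)
E
```

```text
time: 29.95
tool_pos: [0.6234, 0.1592, 0.0605]
ee_rot: [3.14, 0.007, -3.139]
wrist_force: [-0.6, -0.6, -0.5]
width: 0.0452
time: 30.2
tool_pos: [0.6237, 0.1592, 0.0582]
ee_rot: [3.14, 0.007, -3.139]
wrist_force: [-0.4, -0.6, -1.4]
width: 0.0455
t 30.25 tcp [0.6239 0.1592 0.0585] rpy deg [ 179.92    0.45 -179.85] w 0.0454 F [0.3 0.6 0.8]
t 30.3 tcp [0.624  0.1592 0.0586] rpy deg [ 179.92    0.46 -179.85] w 0.0454 F [-0.3  0.3 -1.3]
t 30.35 tcp [0.624  0.1592 0.0587] rpy deg [ 179.91    0.47 -179.85] w 0.0459 F [ 0.1 -0.4 -0.1]
units dxyz [ 0.04 -0.01  0.13]
turn units [0.02 0.09 0.03]
```

```bash
python3 -m inch '[{"grip":0,"dx":0.04,"dy":0,"dz":0.12,"rx":0,"ry":0.08,"rz":0},{"grip":0,"dx":0,"dy":0,"dz":0,"rx":0,"ry":0,"rz":0}]'
python3 - <<'E'
from h import *
for i in range(3):
  cams.snapshot('wrist');st()
E
python3 -m inch '[{"grip":0,"dx":0,"dy":0,"dz":0.04,"rx":0,"ry":0,"rz":0},{"grip":0,"dx":0,"dy":0,"dz":0,"rx":0,"ry":0,"rz":0}]'
python3 - <<'E'
from h import *
for i in range(4):
  cams.snapshot('wrist');st()
E
```

```text
time: 30.6
tool_pos: [0.6231, 0.1593, 0.0558]
ee_rot: [3.14, 0.001, -3.139]
wrist_force: [-0.1, 0.4, 0.5]
width: 0.0451
t 30.65 tcp [0.6232 0.1593 0.056 ] rpy deg [ 1.7991e+02  9.0000e-02 -1.7985e+02] w 0.0455 F [-0.3  0.3 -1. ]
t 30.7 tcp [0.6233 0.1593 0.0561] rpy deg [ 1.7990e+02  1.0000e-01 -1.7985e+02] w 0.0457 F [-0.4 -0.8  0.1]
t 30.75 tcp [0.6233 0.1593 0.0561] rpy deg [ 1.7990e+02  1.1000e-01 -1.7985e+02] w 0.045 F [ 0.  -1.3 -0.4]
time: 31.0
tool_pos: [0.6235, 0.1593, 0.0554]
ee_rot: [3.14, 0.002, -3.139]
wrist_force: [-0.7, 0.1, -0.2]
width: 0.0454
t 31.05 tcp [0.6235 0.1593 0.0554] rpy deg [ 1.7990e+02  1.4000e-01 -1.7985e+02] w 0.045 F [-1.1 -0.4  0.5]
t 31.1 tcp [0.6234 0.1593 0.0554] rpy deg [ 1.7990e+02  1.3000e-01 -1.7985e+02] w 0.0453 F [ 0.2 -0.1 -0.9]
t 31.15 tcp [0.6235 0.1593 0.0555] rpy deg [ 1.7990e+02  1.4000e-01 -1.7985e+02] w 0.0451 F [-0.3  0.1  0.2]
t 31.2 tcp [0.6235 0.1593 0.0555] rpy deg [ 1.7990e+02  1.4000e-01 -1.7985e+02] w 0.0452 F [-0.9  0.5 -0.4]
```

```bash
python3 -m inch '[{"grip":0,"dx":0,"dy":0,"dz":0.04,"rx":0,"ry":0,"rz":0},{"grip":0,"dx":0,"dy":0,"dz":0,"rx":0,"ry":0,"rz":0}]'
python3 - <<'E'
from h import *
for i in range(4):
  cams.snapshot('wrist');st()
E
```

```text
time: 31.45
tool_pos: [0.6238, 0.1594, 0.0555]
ee_rot: [3.14, 0.003, -3.139]
wrist_force: [-0.2, 0.8, -0.2]
width: 0.0453
t 31.5 tcp [0.6237 0.1594 0.0554] rpy deg [ 179.89    0.19 -179.85] w 0.0451 F [-0.2  0.2  1.3]
t 31.55 tcp [0.6237 0.1594 0.0554] rpy deg [ 179.89    0.19 -179.85] w 0.0452 F [-0.  -0.6  1. ]
t 31.6 tcp [0.6237 0.1593 0.0554] rpy deg [ 179.9     0.19 -179.85] w 0.0454 F [-0.6  0.5  0.2]
t 31.65 tcp [0.6237 0.1594 0.0554] rpy deg [ 179.89    0.19 -179.85] w 0.0453 F [0.2 0.2 1. ]
```

In contact. Release, lift and look.

```bash
python3 -m inch '[{"grip":0.75,"dx":0,"dy":0,"dz":0,"rx":0,"ry":0,"rz":0},{"grip":0.75,"dx":0,"dy":0,"dz":0,"rx":0,"ry":0,"rz":0},{"grip":0.75,"dx":0,"dy":0,"dz":0,"rx":0,"ry":0,"rz":0},{"grip":0.75,"dx":0,"dy":0,"dz":-0.5,"rx":0,"ry":0,"rz":0},{"grip":0.75,"dx":0,"dy":0,"dz":-1,"rx":0,"ry":0,"rz":0},{"grip":0.75,"dx":0,"dy":0,"dz":-1,"rx":0,"ry":0,"rz":0},{"grip":0.75,"dx":0,"dy":0,"dz":-1,"rx":0,"ry":0,"rz":0},{"grip":0.75,"dx":1,"dy":0,"dz":-1,"rx":0,"ry":0,"rz":0},{"grip":0.75,"dx":1,"dy":-1,"dz":0,"rx":0,"ry":0,"rz":0},{"grip":0.85,"dx":1,"dy":-1,"dz":0,"rx":0,"ry":0,"rz":0}]'
python3 - <<'E'
from h import *
W=cams.snapshot('wrist');cv2.imwrite('pics/w21.png',W['frame'][:,:,::-1]);st()
E
```

```text
time: 32.9
tool_pos: [0.5488, 0.1093, 0.1761]
ee_rot: [3.139, 0.009, -3.136]
wrist_force: [-0.5, 0.1, -0.9]
width: 0.0774
t 32.95 tcp [0.5464 0.1067 0.1768] rpy deg [ 180.      0.39 -179.81] w 0.079 F [-2.4 -1.5  0. ]
```

View pics/w21.png

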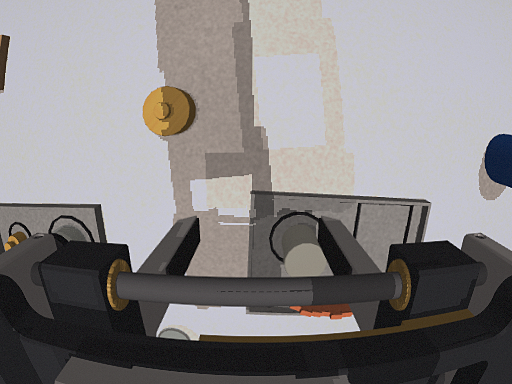

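The pot stands in its ring. On to the block.

```bash
python3 -m inch '[{"grip":0.9,"dx":0.4,"dy":-1,"dz":0,"rx":0,"ry":0,"rz":0},{"grip":0.9,"dx":0.4,"dy":-1,"dz":0,"rx":0,"ry":0,"rz":0},{"grip":0.9,"dx":0.4,"dy":-1,"dz":0,"rx":0,"ry":0,"rz":0},{"grip":0.9,"dx":0.4,"dy":-1,"dz":0,"rx":0,"ry":0,"rz":0},{"grip":0.9,"dx":0.4,"dy":-1,"dz":0,"rx":0,"ry":0,"rz":0},{"grip":0.9,"dx":0.4,"dy":-1,"dz":0,"rx":0,"ry":0,"rz":0},{"grip":0.9,"dx":0.4,"dy":-1,"dz":0,"rx":0,"ry":0,"rz":0},{"grip":0.9,"dx":0.4,"dy":-1,"dz":0,"rx":0,"ry":0,"rz":0},{"grip":0.9,"dx":0.4,"dy":-1,"dz":0,"rx":0,"ry":0,"rz":0},{"grip":0.9,"dx":0.4,"dy":-1,"dz":0,"rx":0,"ry":0,"rz":0},{"grip":0.9,"dx":0.4,"dy":-1,"dz":0,"rx":0,"ry":0,"rz":0},{"grip":0.9,"dx":0.4,"dy":-1,"dz":0,"rx":0,"ry":0,"rz":0}]'
python3 -m inch '[{"grip":0.9,"dx":0.4,"dy":-1,"dz":0,"rx":0,"ry":0,"rz":0},{"grip":0.9,"dx":0.4,"dy":-1,"dz":0,"rx":0,"ry":0,"rz":0},{"grip":0.9,"dx":0.4,"dy":-0.8,"dz":0,"rx":0,"ry":0,"rz":0},{"grip":0.9,"dx":0,"dy":0,"dz":0,"rx":0,"ry":0,"rz":0}]'
python3 - <<'E'
from h import *
np.set_printoptions(suppress=True,precision=4)
W=cams.snapshot('wrist');cv2.imwrite('pics/w22.png',W['frame'][:,:,::-1]);st()
r=spotter.regions_of(W,'press_block')[0];print(r['score'],r['extent'])
hsv=cv2.cvtColor(np.ascontiguousarray(W['frame']),cv2.COLOR_RGB2HSV)
T=dict(cams.snapshot('top'));f=cv2.imread('pics/top0.png')
E
```

```text
time: 34.45
tool_pos: [0.4266, -0.2025, 0.1899]
ee_rot: [-3.137, 0.028, -3.136]
wrist_force: [0.2, -0.6, 0.0]
width: 0.0845
time: 34.95
tool_pos: [0.3963, -0.2766, 0.1939]
ee_rot: [-3.133, 0.033, -3.139]
wrist_force: [0.1, 0.3, -0.1]
width: 0.0842
t 35.0 tcp [ 0.3967 -0.276   0.194 ] rpy deg [-179.5     1.91 -179.8 ] w 0.0845 F [0.6 0.3 0.8]
0.69 [223.9, 301.5, 368.3, 336.1]
```

View pics/w22.png

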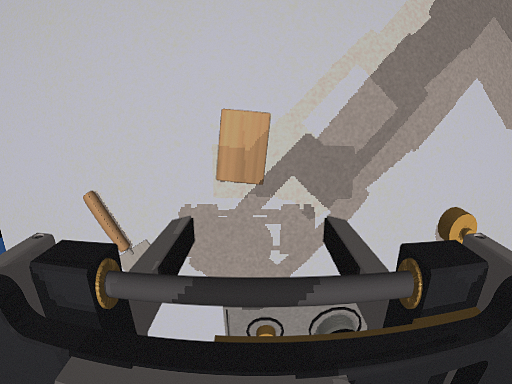

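Block's top face corners are at about (222,109), (270,113), (263,182) and (217,180).

```bash
cat > blk.py <<'E'
from h import *
np.set_printoptions(suppress=True,precision=4)
W=cams.snapshot('wrist');f=np.ascontiguousarray(W['frame'])
hsv=cv2.cvtColor(f,cv2.COLOR_RGB2HSV);m=((hsv[...,1]>85)&(hsv[...,0]<25)&(hsv[...,2]>60)).astype(np.uint8);m[235:]=0
n,l,s,c=cv2.connectedComponentsWithStats(m);i=1+np.argmax(s[1:,4]);mm=(l==i).astype(np.uint8)
cn=max(cv2.findContours(mm,cv2.RETR_EXTERNAL,cv2.CHAIN_APPROX_NONE)[0],key=cv2.contourArea)
P=np.array([atz(W,q[0],.02,True)[:2] for q in cn]).astype(np.float32)
r=cv2.minAreaRect(P*1000);print(s[i],r);b=cv2.boxPoints(r);print(b)
cv2.imwrite('pics/blk.png',cv2.resize(f[90:200,190:310,::-1],None,fx=5,fy=5,interpolation=cv2.INTER_NEAREST))
E
python3 blk.py
```

```text
[ 215  108   54   76 3447] ((361.2579040527344, -296.2526550292969), (55.13224792480469, 83.28067016601562), 84.27536010742188)
[[ 317.0756 -319.5278]
 [ 399.9409 -327.8348]
 [ 405.4402 -272.9775]
 [ 322.5749 -264.6705]]
```

View pics/blk.png

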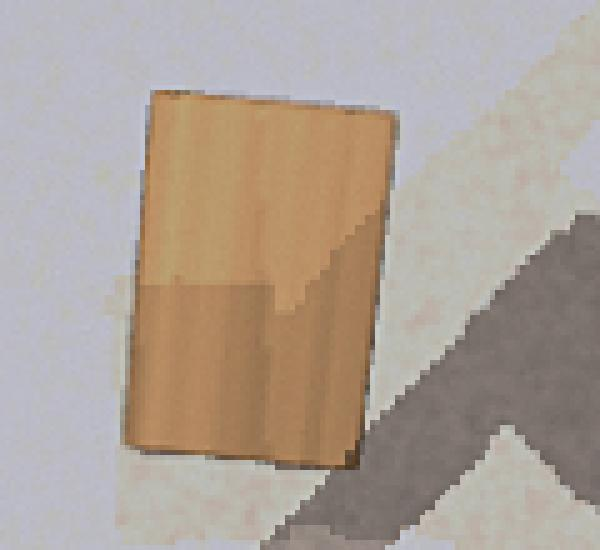

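Fitted top face is 55×83 mm at z=0.02, centre (0.3613,-0.2963), angle -5.7°. This agrees with the top view (0.3634,-0.2947) and the sizes given.

Run:
```python
from h import *
st();togo(.362,-.2957,.019,np.radians(174.3))
```

```text
t 35.15 tcp [ 0.397  -0.2749  0.1934] rpy deg [-179.54    1.87 -179.66] w 0.0846 F [-0.5  0.9 -0.9]
units dxyz [ 1.63 -0.77  6.93]
turn units [-0.07  0.38  1.21]
```

```bash
python3 -m inch '[{"grip":0.9,"dx":0.8,"dy":-0.4,"dz":0,"rx":-0.07,"ry":0.38,"rz":0.6},{"grip":0.9,"dx":0.8,"dy":-0.4,"dz":0,"rx":0,"ry":0,"rz":0.6},{"grip":0.9,"dx":0,"dy":0,"dz":1,"rx":0,"ry":0,"rz":0},{"grip":0.9,"dx":0,"dy":0,"dz":1,"rx":0,"ry":0,"rz":0},{"grip":0.9,"dx":0,"dy":0,"dz":1,"rx":0,"ry":0,"rz":0},{"grip":0.9,"dx":0,"dy":0,"dz":1,"rx":0,"ry":0,"rz":0},{"grip":0.9,"dx":0,"dy":0,"dz":0.8,"rx":0,"ry":0,"rz":0},{"grip":0.9,"dx":0,"dy":0,"dz":0,"rx":0,"ry":0,"rz":0}]'
python3 - <<'E'
from h import *
st();togo(.362,-.2957,.019,np.radians(174.3))
E
python3 blk.py; cp pics/blk.png pics/blk2.png
python3 - <<'E'
from h import *
W=cams.snapshot('wrist');cv2.imwrite('pics/w23.png',W['frame'][:,:,::-1])
E
```

```text
time: 36.15
tool_pos: [0.3499, -0.2949, 0.0702]
ee_rot: [-3.139, -0.011, 3.031]
wrist_force: [0.0, -0.5, 0.6]
width: 0.0848
t 36.15 tcp [ 0.3499 -0.2949  0.0702] rpy deg [-179.87   -0.66  173.64] w 0.0848 F [ 0.  -0.5  0.6]
units dxyz [-0.51  0.03  2.04]
turn units [-0.03 -0.13 -0.13]
[ 221  172   74   63 4479] ((341.7024841308594, -294.4363098144531), (55.0974006652832, 48.945125579833984), 84.1576156616211)
[[ 314.5528 -319.3508]
 [ 363.2437 -324.333 ]
 [ 368.8522 -269.5218]
 [ 320.1613 -264.5396]]
```

View pics/w23.png

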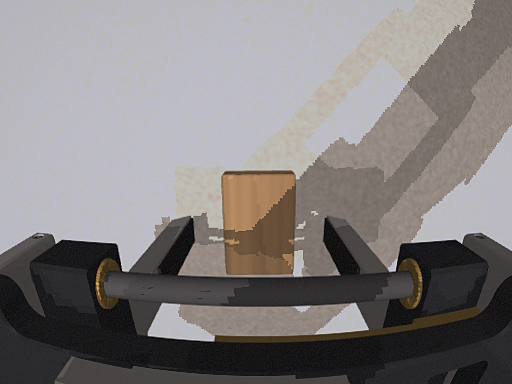

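```bash
python3 -m inch '[{"grip":0.9,"dx":-0.45,"dy":0,"dz":0.2,"rx":-0.03,"ry":-0.13,"rz":-0.11},{"grip":0.9,"dx":0,"dy":0,"dz":0.8,"rx":0,"ry":0,"rz":0},{"grip":0.9,"dx":0,"dy":0,"dz":0.6,"rx":0,"ry":0,"rz":0},{"grip":0.9,"dx":0,"dy":0,"dz":0,"rx":0,"ry":0,"rz":0},{"grip":0.9,"dx":0,"dy":0,"dz":0,"rx":0,"ry":0,"rz":0}]'
python3 - <<'E'
from h import *
st();togo(.361,-.296,.019,np.radians(174.3))
W=cams.snapshot('wrist');cv2.imwrite('pics/w24.png',W['frame'][:,:,::-1])
E
```

```text
time: 36.88
tool_pos: [0.3669, -0.3005, 0.0354]
ee_rot: [-3.133, 0.012, 3.042]
wrist_force: [0.7, -0.4, -0.5]
width: 0.0845
t 36.88 tcp [ 0.3669 -0.3005  0.0354] rpy deg [-179.52    0.7   174.27] w 0.0845 F [ 0.7 -0.4 -0.5]
units dxyz [0.26 0.16 0.65]
turn units [-0.1   0.14 -0.01]
```

View pics/w24.png

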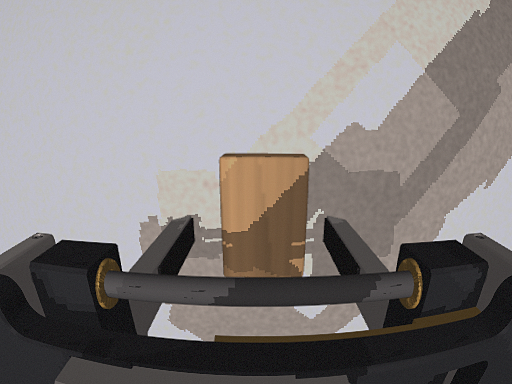

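Block centred at about column 264, between the fingers. Small shift, then finish the descent.

```bash
python3 -m inch '[{"grip":0.9,"dx":0.22,"dy":0.16,"dz":0.3,"rx":-0.1,"ry":0.14,"rz":0},{"grip":0.9,"dx":0,"dy":0,"dz":0.25,"rx":0,"ry":0,"rz":0},{"grip":0.9,"dx":0,"dy":0,"dz":0,"rx":0,"ry":0,"rz":0}]'
python3 - <<'E'
from h import *
W=cams.snapshot('wrist');st();togo(.361,-.296,.019,np.radians(174.3))
E
```

```text
time: 37.3
tool_pos: [0.3618, -0.2961, 0.0215]
ee_rot: [3.142, 0.0, 3.041]
wrist_force: [-0.8, 0.3, 0.0]
width: 0.0845
t 37.35 tcp [ 0.362  -0.2962  0.0218] rpy deg [-1.7999e+02  4.0000e-02  1.7426e+02] w 0.0846 F [-0.6  0.2  0.2]
units dxyz [0.04 0.   0.11]
turn units [-0.    0.01 -0.01]
```

```bash
python3 -m inch '[{"grip":0.9,"dx":0.03,"dy":0,"dz":0.1,"rx":0,"ry":0,"rz":0},{"grip":0,"dx":0,"dy":0,"dz":0,"rx":0,"ry":0,"rz":0},{"grip":0,"dx":0,"dy":0,"dz":0,"rx":0,"ry":0,"rz":0},{"grip":0,"dx":0,"dy":0,"dz":0,"rx":0,"ry":0,"rz":0},{"grip":0,"dx":0,"dy":0,"dz":0,"rx":0,"ry":0,"rz":0},{"grip":0,"dx":0,"dy":0,"dz":0,"rx":0,"ry":0,"rz":0}]'
python3 - <<'E'
from h import *
W=cams.snapshot('wrist');cv2.imwrite('pics/w25.png',W['frame'][:,:,::-1]);st()
# target yaw/pos
E
```

```text
time: 38.1
tool_pos: [0.3615, -0.2965, 0.0195]
ee_rot: [-3.141, 0.001, 3.041]
wrist_force: [-0.4, -0.2, -0.8]
width: 0.056
t 38.15 tcp [ 0.3615 -0.2965  0.0196] rpy deg [-1.7995e+02  8.0000e-02  1.7425e+02] w 0.0558 F [-0.3  0.2 -0.5]
```

View pics/w25.png

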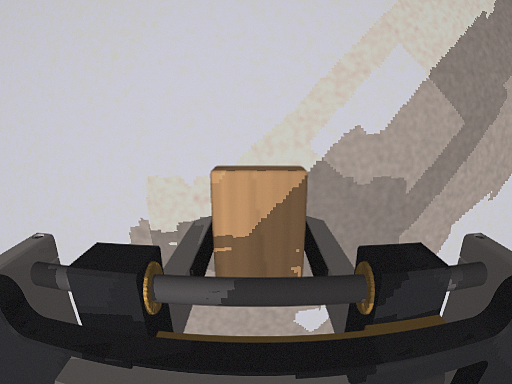

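Gripped (56 mm). Lift and carry to the frame.

```bash
python3 - <<'E'
from h import *
W=cams.snapshot('wrist');p=atz(W,(259,171),.02,True);print(p,np.linalg.norm(p[:2]-robot.get_obs()['tool_pos'][:2]))
E
python3 -m inch '[{"grip":0,"dx":0,"dy":0,"dz":-0.4,"rx":0,"ry":0,"rz":0},{"grip":0,"dx":0,"dy":0,"dz":-1,"rx":0,"ry":0,"rz":0},{"grip":0,"dx":0,"dy":0,"dz":-1,"rx":0,"ry":0,"rz":0},{"grip":0,"dx":0,"dy":0,"dz":-1,"rx":0,"ry":0,"rz":-0.62},{"grip":0,"dx":-0.5,"dy":1,"dz":-1,"rx":0,"ry":0,"rz":0},{"grip":0,"dx":-0.5,"dy":1,"dz":-1,"rx":0,"ry":0,"rz":0},{"grip":0,"dx":-0.5,"dy":1,"dz":0,"rx":0,"ry":0,"rz":0},{"grip":0,"dx":-0.5,"dy":1,"dz":0,"rx":0,"ry":0,"rz":0},{"grip":0,"dx":-0.5,"dy":1,"dz":0,"rx":0,"ry":0,"rz":0},{"grip":0,"dx":-0.5,"dy":1,"dz":0,"rx":0,"ry":0,"rz":0},{"grip":0,"dx":-0.5,"dy":1,"dz":0,"rx":0,"ry":0,"rz":0},{"grip":0,"dx":-0.5,"dy":1,"dz":0,"rx":0,"ry":0,"rz":0}]'
python3 -m inch '[{"grip":0,"dx":-0.5,"dy":1,"dz":0,"rx":0,"ry":0,"rz":0},{"grip":0,"dx":-0.5,"dy":1,"dz":0,"rx":0,"ry":0,"rz":0},{"grip":0,"dx":-0.5,"dy":1,"dz":0,"rx":0,"ry":0,"rz":0},{"grip":0,"dx":-0.5,"dy":1,"dz":0,"rx":0,"ry":0,"rz":0},{"grip":0,"dx":-0.5,"dy":1,"dz":0,"rx":0,"ry":0,"rz":0},{"grip":0,"dx":-0.4,"dy":1,"dz":0,"rx":0,"ry":0,"rz":0},{"grip":0,"dx":-0.4,"dy":1,"dz":0,"rx":0,"ry":0,"rz":0},{"grip":0,"dx":-0.4,"dy":1,"dz":0,"rx":0,"ry":0,"rz":0},{"grip":0,"dx":-0.4,"dy":1,"dz":0,"rx":0,"ry":0,"rz":0},{"grip":0,"dx":-0.4,"dy":1,"dz":0,"rx":0,"ry":0,"rz":0},{"grip":0,"dx":0,"dy":0,"dz":0,"rx":0,"ry":0,"rz":0}]'
python3 - <<'E'
from h import *
st();togo(.6273,.2689,.10,np.radians(177.4))
W=cams.snapshot('wrist');cv2.imwrite('pics/w26.png',W['frame'][:,:,::-1])
E
```

```text
[ 0.32034779 -0.2916096   0.02      ] 0.04143981869234055
time: 39.7
tool_pos: [0.4735, -0.0967, 0.1672]
ee_rot: [-3.137, 0.009, 3.093]
wrist_force: [-0.3, -0.7, 0.0]
width: 0.0558
time: 41.08
tool_pos: [0.602, 0.1578, 0.174]
ee_rot: [-3.137, 0.014, 3.096]
wrist_force: [0.5, 0.3, -0.5]
width: 0.0556
t 41.08 tcp [0.602  0.1578 0.174 ] rpy deg [-179.72    0.81  177.37] w 0.0556 F [ 0.5  0.3 -0.5]
units dxyz [-0.77  4.5   2.95]
turn units [-0.06  0.16 -0.01]
```

View pics/w26.png

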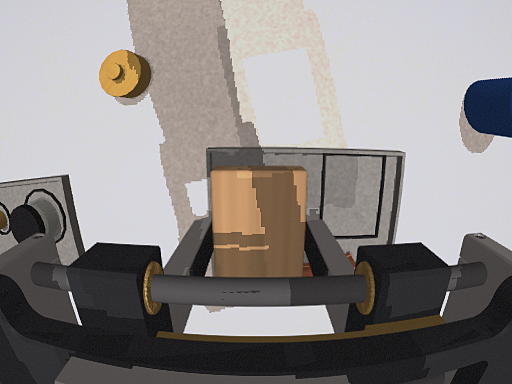

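```bash
python3 -m inch '[{"grip":0,"dx":-0.2,"dy":1,"dz":0,"rx":-0.06,"ry":0.16,"rz":0},{"grip":0,"dx":-0.2,"dy":1,"dz":0,"rx":0,"ry":0,"rz":0},{"grip":0,"dx":-0.2,"dy":1,"dz":0,"rx":0,"ry":0,"rz":0},{"grip":0,"dx":-0.15,"dy":1,"dz":0,"rx":0,"ry":0,"rz":0},{"grip":0,"dx":0,"dy":0.5,"dz":0.5,"rx":0,"ry":0,"rz":0},{"grip":0,"dx":0,"dy":0,"dz":1,"rx":0,"ry":0,"rz":0},{"grip":0,"dx":0,"dy":0,"dz":1,"rx":0,"ry":0,"rz":0},{"grip":0,"dx":0,"dy":0,"dz":0.4,"rx":0,"ry":0,"rz":0},{"grip":0,"dx":0,"dy":0,"dz":0,"rx":0,"ry":0,"rz":0}]'
python3 - <<'E'
from h import *
st();togo(.6273,.2689,.0235,np.radians(177.4))
W=cams.snapshot('wrist');cv2.imwrite('pics/w27.png',W['frame'][:,:,::-1])
E
```

```text
time: 42.25
tool_pos: [0.6252, 0.267, 0.0986]
ee_rot: [-3.136, -0.001, 3.089]
wrist_force: [-0.2, -0.2, -1.2]
width: 0.0559
t 42.25 tcp [0.6252 0.267  0.0986] rpy deg [-1.7967e+02 -5.0000e-02  1.7701e+02] w 0.0559 F [-0.2 -0.2 -1.2]
units dxyz [-0.08  0.1   3.  ]
turn units [-0.07 -0.01 -0.08]
```

View pics/w27.png

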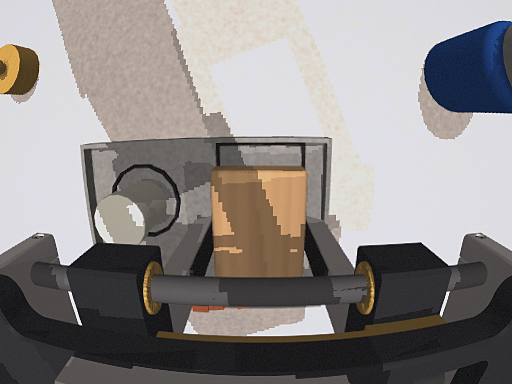

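Frame's near edge spans columns 217–304 (centre 260) and the block is centred at 258, so they line up. Lowering.

```bash
python3 -m inch '[{"grip":0,"dx":-0.08,"dy":0.08,"dz":0.5,"rx":-0.07,"ry":0,"rz":-0.08},{"grip":0,"dx":0,"dy":0,"dz":1,"rx":0,"ry":0,"rz":0},{"grip":0,"dx":0,"dy":0,"dz":0.7,"rx":0,"ry":0,"rz":0},{"grip":0,"dx":0,"dy":0,"dz":0,"rx":0,"ry":0,"rz":0},{"grip":0,"dx":0,"dy":0,"dz":0,"rx":0,"ry":0,"rz":0}]'
python3 - <<'E'
from h import *
W=cams.snapshot('wrist');cv2.imwrite('pics/w28.png',W['frame'][:,:,::-1])
st();togo(.6273,.2689,.0235,np.radians(177.4))
E
```

```text
time: 42.92
tool_pos: [0.6308, 0.2695, 0.0461]
ee_rot: [3.137, 0.008, 3.097]
wrist_force: [0.8, 0.9, -0.6]
width: 0.0556
t 42.98 tcp [0.6307 0.2695 0.046 ] rpy deg [179.77   0.42 177.42] w 0.0557 F [ 0.1 -0.6 -0.7]
units dxyz [ 0.14 -0.03  0.9 ]
turn units [0.05 0.08 0.  ]
```

View pics/w28.png

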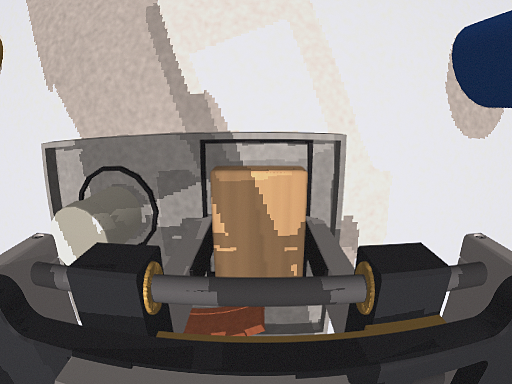

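Run:
```python
from h import *
np.set_printoptions(suppress=True,precision=4)
W=cams.snapshot('wrist')
print('frame near edge mid',atz(W,(257.5,142),.008,True),'L',atz(W,(204,142),.008,True),'R',atz(W,(311,142),.008,True))
print('block near top edge',atz(W,(259,169),.046,True));st()
```

```text
frame near edge mid [0.5758 0.2719 0.008 ] L [0.5738 0.235  0.008 ] R [0.5771 0.3089 0.008 ]
block near top edge [0.5883 0.2722 0.046 ]
t 43.02 tcp [0.6307 0.2695 0.0462] rpy deg [179.76   0.44 177.42] w 0.0557 F [-0.3 -0.6 -0.7]
```

Wrist view puts the frame centre at about (0.628,0.2695) with yaw -2.5°, agreeing with the fit. Continuing down.

```bash
python3 -m inch '[{"grip":0,"dx":0.13,"dy":-0.02,"dz":0.4,"rx":0.05,"ry":0.08,"rz":0},{"grip":0,"dx":0,"dy":0,"dz":0.3,"rx":0,"ry":0,"rz":0},{"grip":0,"dx":0,"dy":0,"dz":0,"rx":0,"ry":0,"rz":0}]'
python3 - <<'E'
from h import *
for i in range(2): W=cams.snapshot('wrist')
st();togo(.6273,.2689,.0235,np.radians(177.4))
E
```

```text
time: 43.4
tool_pos: [0.6279, 0.2695, 0.0288]
ee_rot: [3.141, 0.002, 3.097]
wrist_force: [0.9, -0.5, -0.3]
width: 0.056
t 43.5 tcp [0.6284 0.2696 0.0295] rpy deg [179.96   0.18 177.43] w 0.0555 F [ 0.7  0.3 -0.6]
units dxyz [ 0.04 -0.03  0.24]
turn units [0.01 0.04 0.01]
```

```bash
python3 -m inch '[{"grip":0,"dx":0.04,"dy":-0.02,"dz":0.18,"rx":0,"ry":0.04,"rz":0},{"grip":0,"dx":0,"dy":0,"dz":0,"rx":0,"ry":0,"rz":0}]'
python3 - <<'E'
from h import *
for i in range(3): W=cams.snapshot('wrist');st()
E
python3 -m inch '[{"grip":0,"dx":0,"dy":0,"dz":0.08,"rx":0,"ry":0,"rz":0},{"grip":0,"dx":0,"dy":0,"dz":0,"rx":0,"ry":0,"rz":0}]'
python3 - <<'E'
from h import *
for i in range(4): W=cams.snapshot('wrist');st()
E
```

```text
time: 43.75
tool_pos: [0.6276, 0.2692, 0.0252]
ee_rot: [3.141, 0.0, 3.097]
wrist_force: [0.2, -0.6, -0.1]
width: 0.0557
t 43.8 tcp [0.6279 0.2693 0.0256] rpy deg [1.7993e+02 6.0000e-02 1.7743e+02] w 0.0557 F [ 0.2  0.  -0.6]
t 43.85 tcp [0.628  0.2694 0.0258] rpy deg [1.7992e+02 8.0000e-02 1.7742e+02] w 0.0559 F [ 0.1 -0.7 -1.3]
t 43.9 tcp [0.6281 0.2694 0.0259] rpy deg [1.7991e+02 9.0000e-02 1.7743e+02] w 0.0556 F [ 0.2 -0.7 -0.8]
time: 44.15
tool_pos: [0.6282, 0.2695, 0.0241]
ee_rot: [3.14, 0.002, 3.097]
wrist_force: [-0.1, -0.8, -1.5]
width: 0.0555
t 44.2 tcp [0.6283 0.2695 0.0242] rpy deg [1.7990e+02 1.3000e-01 1.7743e+02] w 0.0559 F [-0.1  0.4 -0.7]
t 44.25 tcp [0.6284 0.2695 0.0244] rpy deg [1.7990e+02 1.4000e-01 1.7743e+02] w 0.0555 F [-0.1 -0.5 -0.5]
t 44.3 tcp [0.6284 0.2695 0.0243] rpy deg [1.7990e+02 1.4000e-01 1.7743e+02] w 0.0558 F [-0.8 -1.2 -0.6]
t 44.35 tcp [0.6284 0.2696 0.0244] rpy deg [1.7989e+02 1.4000e-01 1.7743e+02] w 0.0555 F [ 0.5 -0.1 -1.7]
```

```bash
python3 -m inch '[{"grip":0,"dx":0.02,"dy":0,"dz":0.05,"rx":0,"ry":0,"rz":0},{"grip":0,"dx":0,"dy":0,"dz":0,"rx":0,"ry":0,"rz":0}]'
python3 - <<'E'
from h import *
for i in range(4): W=cams.snapshot('wrist');st()
E
```

```text
time: 44.6
tool_pos: [0.6282, 0.2696, 0.0237]
ee_rot: [3.14, 0.003, 3.097]
wrist_force: [0.1, 0.1, -1.3]
width: 0.0559
t 44.65 tcp [0.6283 0.2696 0.0237] rpy deg [179.88   0.2  177.43] w 0.0554 F [-0.3 -0.6 -0.6]
t 44.7 tcp [0.6283 0.2696 0.0237] rpy deg [179.88   0.2  177.43] w 0.0558 F [-0.2 -0.5 -0.2]
t 44.75 tcp [0.6283 0.2696 0.0237] rpy deg [179.88   0.2  177.43] w 0.056 F [0.3 0.5 0.8]
t 44.8 tcp [0.6283 0.2696 0.0237] rpy deg [179.88   0.2  177.43] w 0.0555 F [-0.3 -0.1  0.1]
```

```bash
python3 -m inch '[{"grip":0,"dx":0,"dy":0,"dz":0.03,"rx":0,"ry":0,"rz":0},{"grip":0,"dx":0,"dy":0,"dz":0,"rx":0,"ry":0,"rz":0}]'
python3 - <<'E'
from h import *
for i in range(4): W=cams.snapshot('wrist');st()
E
```

```text
time: 45.05
tool_pos: [0.6283, 0.2696, 0.0237]
ee_rot: [3.14, 0.004, 3.097]
wrist_force: [-0.6, -0.7, -0.0]
width: 0.0561
t 45.1 tcp [0.6283 0.2697 0.0237] rpy deg [179.88   0.21 177.43] w 0.0556 F [-0.4  0.   1.4]
t 45.15 tcp [0.6283 0.2696 0.0237] rpy deg [179.88   0.21 177.43] w 0.0554 F [-0.1 -0.5  0.9]
t 45.2 tcp [0.6283 0.2696 0.0237] rpy deg [179.88   0.21 177.43] w 0.0556 F [-0.9  0.2  0.8]
t 45.25 tcp [0.6283 0.2696 0.0237] rpy deg [179.88   0.21 177.43] w 0.0558 F [-0.2  0.1  1.2]
```

```bash
python3 -m inch '[{"grip":0.7,"dx":0,"dy":0,"dz":0,"rx":0,"ry":0,"rz":0},{"grip":0.7,"dx":0,"dy":0,"dz":0,"rx":0,"ry":0,"rz":0},{"grip":0.7,"dx":0,"dy":0,"dz":-0.3,"rx":0,"ry":0,"rz":0},{"grip":0.7,"dx":0,"dy":0,"dz":-1,"rx":0,"ry":0,"rz":0},{"grip":0.7,"dx":0,"dy":0,"dz":-1,"rx":0,"ry":0,"rz":0},{"grip":0.9,"dx":0,"dy":0,"dz":-1,"rx":0,"ry":0,"rz":0},{"grip":0.9,"dx":0,"dy":0,"dz":-1,"rx":0,"ry":0,"rz":0},{"grip":0.9,"dx":0.5,"dy":0,"dz":-1,"rx":0,"ry":0,"rz":0},{"grip":0.9,"dx":1,"dy":-1,"dz":0,"rx":0,"ry":0,"rz":0},{"grip":0.9,"dx":0,"dy":0,"dz":0,"rx":0,"ry":0,"rz":0}]'
python3 - <<'E'
from h import *
W=cams.snapshot('wrist');cv2.imwrite('pics/w29.png',W['frame'][:,:,::-1]);st()
S=cams.snapshot('side');cv2.imwrite('pics/s29.png',cv2.resize(S['frame'][80:230,100:320,::-1],None,fx=3.5,fy=3.5))
E
```

```text
time: 46.5
tool_pos: [0.5888, 0.246, 0.1625]
ee_rot: [3.138, 0.006, 3.097]
wrist_force: [0.3, 0.1, -0.4]
width: 0.0848
t 46.55 tcp [0.5901 0.2468 0.1632] rpy deg [179.74   0.46 177.46] w 0.0847 F [ 0.8 -0.  -0.2]
```

View pics/w29.png

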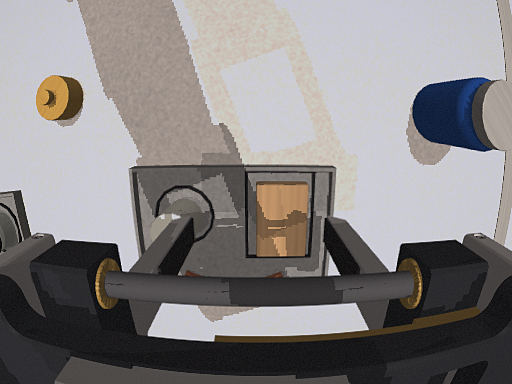

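View pics/s29.png

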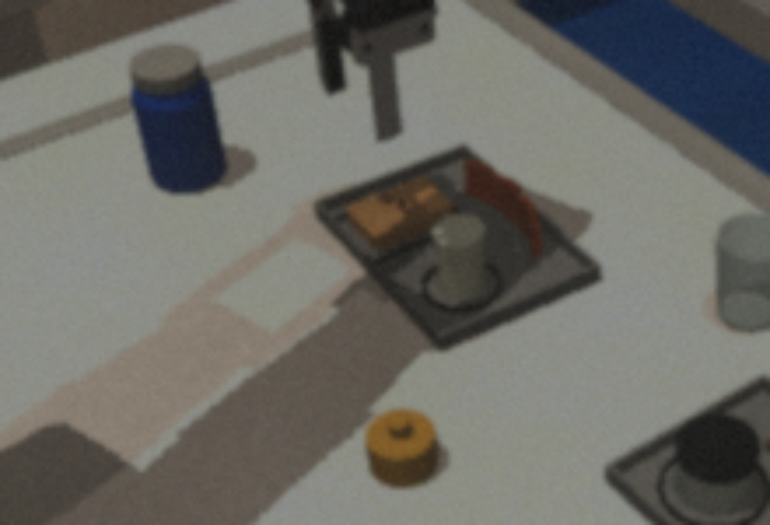

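The block lies flat inside the frame (block columns 256–308, frame 247–314). I'll measure its centre for the weight.

Run:
```python
from h import *
np.set_printoptions(suppress=True,precision=4)
W=cams.snapshot('wrist');f=np.ascontiguousarray(W['frame'])
hsv=cv2.cvtColor(f,cv2.COLOR_RGB2HSV);m=((hsv[...,1]>85)&(hsv[...,0]<25)&(hsv[...,2]>50)).astype(np.uint8)
w=np.zeros_like(m);w[175:262,250:318]=m[175:262,250:318]
w=cv2.morphologyEx(w,cv2.MORPH_OPEN,np.ones((3,3)))
cn=max(cv2.findContours(w,cv2.RETR_EXTERNAL,cv2.CHAIN_APPROX_NONE)[0],key=cv2.contourArea)
P=np.array([atz(W,q[0],.024,True)[:2] for q in cn]).astype(np.float32)
r=cv2.minAreaRect(P*1000);print(r);st()
```

```text
((626.7698364257812, 270.3576965332031), (54.8335075378418, 85.81744384765625), 87.3055419921875)
t 46.65 tcp [0.5907 0.2473 0.1625] rpy deg [179.76   0.43 177.48] w 0.0845 F [-0.7 -0.  -0. ]
```

```bash
python3 -m inch '[{"grip":0.9,"dx":0.6,"dy":-1,"dz":0,"rx":0,"ry":0,"rz":0},{"grip":0.9,"dx":0.6,"dy":-1,"dz":0,"rx":0,"ry":0,"rz":0},{"grip":0.9,"dx":0.6,"dy":-1,"dz":0,"rx":0,"ry":0,"rz":0},{"grip":0.9,"dx":0.6,"dy":-1,"dz":0,"rx":0,"ry":0,"rz":0},{"grip":0.9,"dx":0.6,"dy":-1,"dz":0,"rx":0,"ry":0,"rz":0},{"grip":0.9,"dx":0.6,"dy":-1,"dz":0,"rx":0,"ry":0,"rz":0},{"grip":0.9,"dx":0.6,"dy":-1,"dz":0,"rx":0,"ry":0,"rz":0},{"grip":0.9,"dx":0.5,"dy":-1,"dz":0,"rx":0,"ry":0,"rz":0},{"grip":0.9,"dx":0,"dy":-0.9,"dz":0,"rx":0,"ry":0,"rz":0},{"grip":0.9,"dx":0,"dy":0,"dz":0,"rx":0,"ry":0,"rz":0}]'
python3 - <<'E'
from h import *
np.set_printoptions(suppress=True,precision=4)
W=cams.snapshot('wrist');cv2.imwrite('pics/w30.png',W['frame'][:,:,::-1]);st()
for r in spotter.place_of(W,'large_weight')[:2]: print(r,atz(W,r['pixel'],0,True))
for x,y in ((.469,.0115),):
    print('base',proj(W,(x,y,0),True),'bodytop',proj(W,(x,y,.034),True),'knob',proj(W,(x,y,.049),True))
E
```

```text
time: 47.9
tool_pos: [0.4685, 0.0279, 0.1594]
ee_rot: [3.136, 0.009, 3.102]
wrist_force: [0.3, 1.3, -0.7]
width: 0.085
t 47.95 tcp [0.4685 0.0286 0.1594] rpy deg [179.64   0.54 177.78] w 0.0846 F [-0.6  0.3  0.3]
{'pixel': [244.3, 184.2], 'score': 0.59} [0.4695 0.0134 0.    ]
base [242.6029 183.8461] bodytop [241.0458 191.1103] knob [240.2471 194.8498]
```

View pics/w30.png

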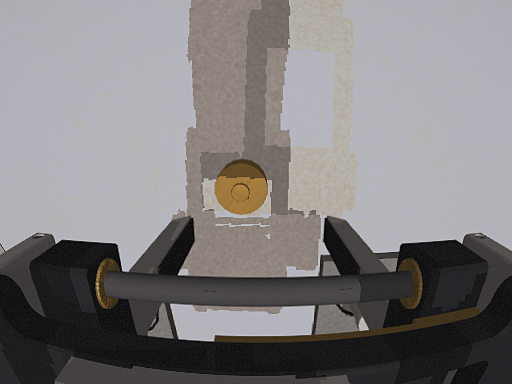

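Knob at (240,193), where my estimate puts it (240,195). So the weight is at (0.468,0.0115). Approaching.

```bash
python3 -m inch '[{"grip":0.9,"dx":0,"dy":-0.66,"dz":0,"rx":0.06,"ry":0.1,"rz":0},{"grip":0.9,"dx":0,"dy":0,"dz":1,"rx":0,"ry":0,"rz":0},{"grip":0.9,"dx":0,"dy":0,"dz":1,"rx":0,"ry":0,"rz":0},{"grip":0.9,"dx":0,"dy":0,"dz":1,"rx":0,"ry":0,"rz":0},{"grip":0.9,"dx":0,"dy":0,"dz":0.7,"rx":0,"ry":0,"rz":0},{"grip":0.9,"dx":0,"dy":0,"dz":0,"rx":0,"ry":0,"rz":0}]'
python3 - <<'E'
from h import *
W=cams.snapshot('wrist');cv2.imwrite('pics/w31.png',W['frame'][:,:,::-1]);st();togo(.468,.0115,.018,np.radians(177.8))
print(proj(W,(.468,.0115,.049),True))
E
```

```text
time: 48.75
tool_pos: [0.4702, 0.0119, 0.0645]
ee_rot: [-3.141, 0.0, 3.109]
wrist_force: [0.5, 0.0, -0.4]
width: 0.0843
t 48.8 tcp [0.471  0.0119 0.0655] rpy deg [-1.7995e+02  1.3000e-01  1.7814e+02] w 0.0846 F [ 0.  -0.3 -0.3]
units dxyz [ 0.12 -0.02  1.9 ]
turn units [-0.01  0.03  0.07]
[256.94766717 226.72979194]
```

View pics/w31.png

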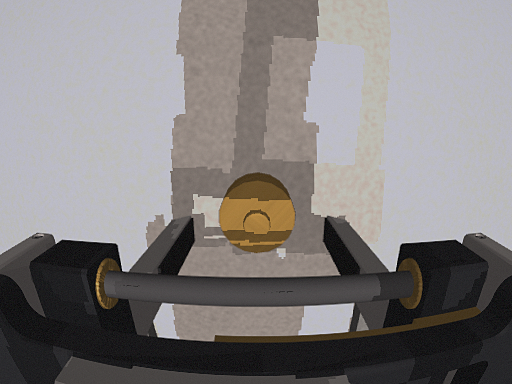

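```bash
python3 -m inch '[{"grip":0.9,"dx":0.18,"dy":0,"dz":0.5,"rx":0,"ry":0.03,"rz":0},{"grip":0.9,"dx":0,"dy":0,"dz":0.7,"rx":0,"ry":0,"rz":0},{"grip":0.9,"dx":0,"dy":0,"dz":0.5,"rx":0,"ry":0,"rz":0},{"grip":0.9,"dx":0,"dy":0,"dz":0,"rx":0,"ry":0,"rz":0}]'
python3 - <<'E'
from h import *
W=cams.snapshot('wrist');cv2.imwrite('pics/w32.png',W['frame'][:,:,::-1]);st();togo(.466,.0115,.018,np.radians(178))
print(proj(W,(.466,.0115,.049),True))
E
```

```text
time: 49.3
tool_pos: [0.4681, 0.0117, 0.0235]
ee_rot: [-3.14, 0.004, 3.11]
wrist_force: [0.8, 0.2, -0.3]
width: 0.0846
t 49.35 tcp [0.4686 0.0117 0.0242] rpy deg [-179.91    0.31  178.19] w 0.0843 F [-0.3 -0.3  0.4]
units dxyz [ 0.1  -0.01  0.25]
turn units [-0.02  0.06  0.04]
[256.85608489 254.18124283]
```

View pics/w32.png

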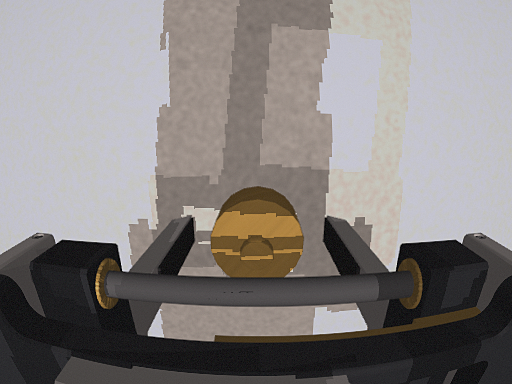

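```bash
python3 -m inch '[{"grip":0.9,"dx":0.13,"dy":0,"dz":0.25,"rx":-0.02,"ry":0.06,"rz":0},{"grip":0.9,"dx":0,"dy":0,"dz":0,"rx":0,"ry":0,"rz":0},{"grip":0,"dx":0,"dy":0,"dz":0,"rx":0,"ry":0,"rz":0},{"grip":0,"dx":0,"dy":0,"dz":0,"rx":0,"ry":0,"rz":0},{"grip":0,"dx":0,"dy":0,"dz":0,"rx":0,"ry":0,"rz":0},{"grip":0,"dx":0,"dy":0,"dz":0,"rx":0,"ry":0,"rz":0},{"grip":0,"dx":0,"dy":0,"dz":0,"rx":0,"ry":0,"rz":0}]'
python3 - <<'E'
from h import *
W=cams.snapshot('wrist');cv2.imwrite('pics/w33.png',W['frame'][:,:,::-1]);cv2.imwrite('pics/w33z.png',cv2.resize(W['frame'][170:300,180:340,::-1],None,fx=5,fy=5));o=st()
ang=np.linspace(0,2*np.pi,73)
im=W['frame'][:,:,::-1].copy()
big=cv2.resize(im[170:300,180:340],None,fx=5,fy=5)
for dx,col in ((0,(255,0,0)),(-.004,(0,255,0))):
  for r,z in ((.009,.049),(.027,.034),(.027,0)):
    for a in ang:
        q=proj(W,(o['tool_pos'][0]+dx+r*np.cos(a),o['tool_pos'][1]+r*np.sin(a),z),True);cv2.circle(big,(int((q[0]-180+.5)*5),int((q[1]-170+.5)*5)),1,col,-1)
cv2.imwrite('pics/w33o.png',big)
E
```

```text
time: 50.22
tool_pos: [0.4667, 0.0113, 0.0194]
ee_rot: [-3.141, 0.004, 3.11]
wrist_force: [-0.3, 0.2, -1.3]
width: 0.0534
t 50.27 tcp [0.4667 0.0113 0.0195] rpy deg [-179.96    0.21  178.19] w 0.0538 F [ 0.2 -1.1 -0.3]
```

View pics/w33o.png

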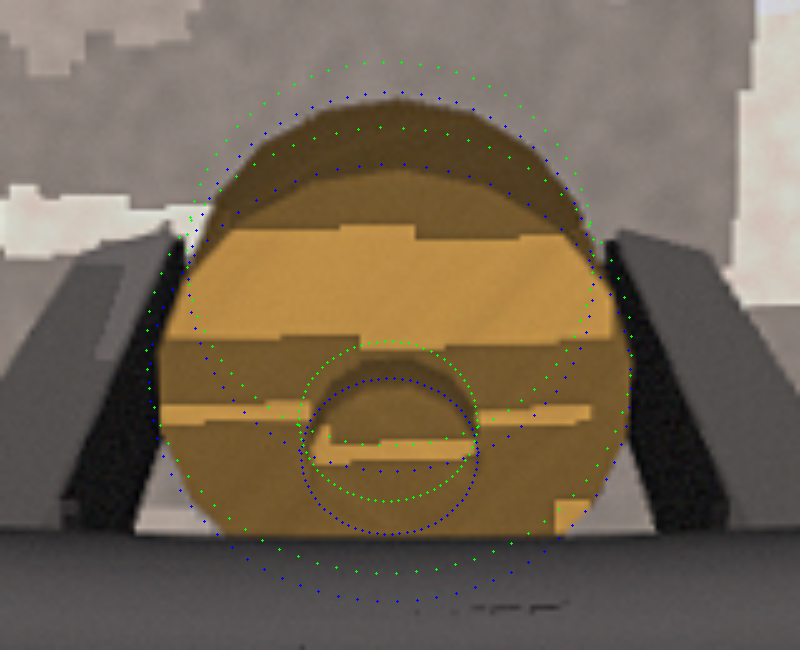

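The overlay of the weight at the tool's position (blue) matches the picture within about 1 mm, so it is centred in the grip (53.5 mm). Lift and carry to the block.

```bash
python3 -m inch '[{"grip":0,"dx":0,"dy":0,"dz":-0.4,"rx":0,"ry":0,"rz":0},{"grip":0,"dx":0,"dy":0,"dz":-0.8,"rx":0,"ry":0,"rz":0},{"grip":0,"dx":0,"dy":0,"dz":-1,"rx":0,"ry":0,"rz":0},{"grip":0,"dx":0,"dy":0,"dz":-1,"rx":0,"ry":0,"rz":0},{"grip":0,"dx":0,"dy":0.5,"dz":-1,"rx":0,"ry":0,"rz":0},{"grip":0,"dx":-0.5,"dy":1,"dz":-1,"rx":0,"ry":0,"rz":0},{"grip":0,"dx":-0.7,"dy":1,"dz":0,"rx":0,"ry":0,"rz":0},{"grip":0,"dx":-0.7,"dy":1,"dz":0,"rx":0,"ry":0,"rz":0},{"grip":0,"dx":-0.7,"dy":1,"dz":0,"rx":0,"ry":0,"rz":0},{"grip":0,"dx":-0.7,"dy":1,"dz":0,"rx":0,"ry":0,"rz":0},{"grip":0,"dx":-0.7,"dy":1,"dz":0,"rx":0,"ry":0,"rz":0},{"grip":0,"dx":-0.7,"dy":1,"dz":0,"rx":0,"ry":0,"rz":0}]'
python3 -m inch '[{"grip":0,"dx":-0.6,"dy":1,"dz":0,"rx":0,"ry":0,"rz":0},{"grip":0,"dx":-0.5,"dy":0.8,"dz":0,"rx":0,"ry":0,"rz":0},{"grip":0,"dx":-0.3,"dy":0.3,"dz":0,"rx":0,"ry":0,"rz":0},{"grip":0,"dx":0,"dy":0,"dz":0,"rx":0,"ry":0,"rz":0}]';python3 - <<'E'
from h import *
W=cams.snapshot('wrist');cv2.imwrite('pics/w34.png',W['frame'][:,:,::-1]);st();togo(.627,.270,.0435,np.radians(177.4))
E
```

```text
time: 51.78
tool_pos: [0.5807, 0.2001, 0.1383]
ee_rot: [-3.141, -0.032, 3.107]
wrist_force: [-0.5, -0.7, -6.3]
width: 0.0537
time: 52.28
tool_pos: [0.6156, 0.2538, 0.1301]
ee_rot: [-3.137, -0.045, 3.109]
wrist_force: [0.2, -0.4, -5.8]
width: 0.0537
t 52.33 tcp [0.6152 0.2535 0.1301] rpy deg [-179.72   -2.59  178.12] w 0.0536 F [-1.1 -0.1 -6.2]
units dxyz [-0.6   0.69  3.44]
turn units [-0.06 -0.52  0.15]
```

View pics/w34.png

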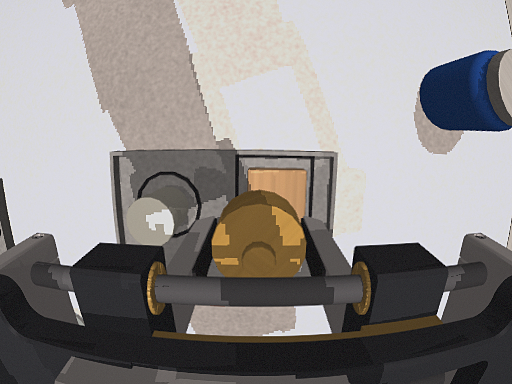

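The weight's load has tilted the tool by 2.6°. I'll correct that while approaching.

```bash
python3 -m inch '[{"grip":0,"dx":-0.6,"dy":0.65,"dz":0,"rx":-0.06,"ry":-0.52,"rz":0.1},{"grip":0,"dx":0,"dy":0,"dz":0.4,"rx":0,"ry":0,"rz":0},{"grip":0,"dx":0,"dy":0,"dz":0.8,"rx":0,"ry":0,"rz":0},{"grip":0,"dx":0,"dy":0,"dz":0.4,"rx":0,"ry":0,"rz":0},{"grip":0,"dx":0,"dy":0,"dz":0,"rx":0,"ry":0,"rz":0},{"grip":0,"dx":0,"dy":0,"dz":0,"rx":0,"ry":0,"rz":0}]';python3 - <<'E'
from h import *
W=cams.snapshot('wrist');st();togo(.627,.270,.0435,np.radians(177.4))
E
```

```text
time: 53.08
tool_pos: [0.6276, 0.2638, 0.0848]
ee_rot: [-3.137, -0.007, 3.096]
wrist_force: [-0.2, -0.1, -5.8]
width: 0.0535
t 53.12 tcp [0.6276 0.2638 0.0848] rpy deg [-179.71   -0.42  177.38] w 0.0538 F [ 0.4 -0.5 -6.9]
units dxyz [0.02 0.26 1.65]
turn units [-0.06 -0.08 -0.  ]
```

```bash
python3 -m inch '[{"grip":0,"dx":0,"dy":0.26,"dz":0.2,"rx":-0.06,"ry":-0.08,"rz":0},{"grip":0,"dx":0,"dy":0,"dz":0.5,"rx":0,"ry":0,"rz":0},{"grip":0,"dx":0,"dy":0,"dz":0.3,"rx":0,"ry":0,"rz":0},{"grip":0,"dx":0,"dy":0,"dz":0,"rx":0,"ry":0,"rz":0},{"grip":0,"dx":0,"dy":0,"dz":0,"rx":0,"ry":0,"rz":0}]';python3 - <<'E'
from h import *
W=cams.snapshot('wrist');cv2.imwrite('pics/w35.png',W['frame'][:,:,::-1]);st();togo(.627,.270,.0435,np.radians(177.4))
E
```

```text
time: 53.75
tool_pos: [0.6283, 0.2711, 0.0588]
ee_rot: [3.141, 0.001, 3.096]
wrist_force: [0.3, -0.8, -6.9]
width: 0.0536
t 53.8 tcp [0.6282 0.2712 0.0588] rpy deg [1.7994e+02 8.0000e-02 1.7741e+02] w 0.0537 F [-0.7 -0.5 -6.7]
units dxyz [ 0.05 -0.05  0.61]
turn units [0.01 0.02 0.  ]
```

View pics/w35.png

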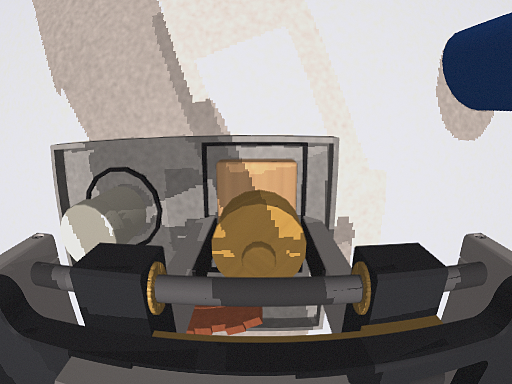

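Block's near edge (216–298, centre 257) and the weight (258) line up. Lowering in small steps.

```bash
python3 -m inch '[{"grip":0,"dx":0.04,"dy":-0.05,"dz":0.3,"rx":0,"ry":0.02,"rz":0},{"grip":0,"dx":0,"dy":0,"dz":0.15,"rx":0,"ry":0,"rz":0},{"grip":0,"dx":0,"dy":0,"dz":0,"rx":0,"ry":0,"rz":0},{"grip":0,"dx":0,"dy":0,"dz":0,"rx":0,"ry":0,"rz":0}]';python3 - <<'E'
from h import *
for i in range(2): W=cams.snapshot('wrist');st()
togo(.627,.270,.0435,np.radians(177.4))
E
```

```text
time: 54.3
tool_pos: [0.6275, 0.2698, 0.0473]
ee_rot: [3.14, 0.0, 3.096]
wrist_force: [-0.1, 0.3, -6.8]
width: 0.0534
t 54.35 tcp [0.6275 0.2698 0.0473] rpy deg [1.7992e+02 3.0000e-02 1.7740e+02] w 0.0534 F [-1.1  0.3 -5.9]
t 54.4 tcp [0.6275 0.2698 0.0474] rpy deg [1.7992e+02 3.0000e-02 1.7740e+02] w 0.0538 F [-0.1 -0.2 -6.8]
units dxyz [0.02 0.01 0.16]
turn units [0.02 0.01 0.  ]
```

```bash
python3 -m inch '[{"grip":0,"dx":0,"dy":0,"dz":0.12,"rx":0,"ry":0,"rz":0},{"grip":0,"dx":0,"dy":0,"dz":0,"rx":0,"ry":0,"rz":0}]'; python3 -m inch '[{"grip":0,"dx":0,"dy":0,"dz":0.04,"rx":0,"ry":0,"rz":0},{"grip":0,"dx":0,"dy":0,"dz":0,"rx":0,"ry":0,"rz":0}]';python3 - <<'E'
from h import *
for i in range(3): W=cams.snapshot('wrist');st()
E
```

```text
time: 54.65
tool_pos: [0.6276, 0.2699, 0.0445]
ee_rot: [3.14, 0.001, 3.096]
wrist_force: [-1.2, -0.5, -6.0]
width: 0.0534
time: 54.9
tool_pos: [0.6279, 0.27, 0.0437]
ee_rot: [3.14, 0.002, 3.096]
wrist_force: [1.3, -0.6, -5.9]
width: 0.0536
t 54.95 tcp [0.6279 0.27   0.0438] rpy deg [1.7989e+02 9.0000e-02 1.7741e+02] w 0.0534 F [ 0.5  0.3 -6.1]
t 55.0 tcp [0.6278 0.27   0.0437] rpy deg [1.799e+02 9.000e-02 1.774e+02] w 0.0538 F [-0.2  0.9 -6. ]
t 55.05 tcp [0.6278 0.27   0.0437] rpy deg [1.799e+02 8.000e-02 1.774e+02] w 0.0535 F [-0.9 -0.  -6.4]
```

```bash
python3 -m inch '[{"grip":0,"dx":0,"dy":0,"dz":0.04,"rx":0,"ry":0,"rz":0},{"grip":0,"dx":0,"dy":0,"dz":0,"rx":0,"ry":0,"rz":0}]'; python3 -m inch '[{"grip":0,"dx":0,"dy":0,"dz":0.03,"rx":0,"ry":0,"rz":0},{"grip":0,"dx":0,"dy":0,"dz":0,"rx":0,"ry":0,"rz":0}]';python3 - <<'E'
from h import *
for i in range(2): W=cams.snapshot('wrist');st()
E
```

```text
time: 55.3
tool_pos: [0.6279, 0.27, 0.0436]
ee_rot: [3.14, 0.002, 3.096]
wrist_force: [0.6, -0.4, -6.8]
width: 0.0533
time: 55.55
tool_pos: [0.628, 0.27, 0.0435]
ee_rot: [3.14, 0.002, 3.096]
wrist_force: [-0.1, 0.8, -5.6]
width: 0.0531
t 55.6 tcp [0.628  0.2701 0.0436] rpy deg [1.7988e+02 1.4000e-01 1.7740e+02] w 0.0537 F [-1.3 -0.9 -4.2]
t 55.65 tcp [0.628  0.2701 0.0436] rpy deg [1.7988e+02 1.4000e-01 1.7740e+02] w 0.0537 F [-0.7 -0.8 -3.9]
```

```bash
python3 -m inch '[{"grip":0,"dx":0,"dy":0,"dz":0.06,"rx":0,"ry":0,"rz":0},{"grip":0,"dx":0,"dy":0,"dz":0,"rx":0,"ry":0,"rz":0}]'
python3 - <<'E'
from h import *
for i in range(3): W=cams.snapshot('wrist');st()
E
```

```text
time: 55.9
tool_pos: [0.6282, 0.2701, 0.0436]
ee_rot: [3.139, 0.003, 3.096]
wrist_force: [-0.9, 0.1, -5.5]
width: 0.0537
t 55.95 tcp [0.6282 0.2701 0.0436] rpy deg [179.87   0.19 177.41] w 0.0536 F [-1.2 -0.3 -2.5]
t 56.0 tcp [0.6282 0.2701 0.0435] rpy deg [179.88   0.19 177.4 ] w 0.0532 F [-1.2 -0.  -2.3]
t 56.05 tcp [0.6282 0.2701 0.0436] rpy deg [179.87   0.19 177.4 ] w 0.0533 F [-1.3  0.  -2. ]
```

It's resting (z has stopped, and the load has dropped from 6 N to 2 N). Release gently, lift, and back away.

```bash
python3 -m inch '[{"grip":0.7,"dx":0,"dy":0,"dz":0,"rx":0,"ry":0,"rz":0},{"grip":0.7,"dx":0,"dy":0,"dz":0,"rx":0,"ry":0,"rz":0},{"grip":0.7,"dx":0,"dy":0,"dz":0,"rx":0,"ry":0,"rz":0},{"grip":0.7,"dx":0,"dy":0,"dz":-0.4,"rx":0,"ry":0,"rz":0},{"grip":0.7,"dx":0,"dy":0,"dz":-1,"rx":0,"ry":0,"rz":0},{"grip":0.7,"dx":0,"dy":0,"dz":-1,"rx":0,"ry":0,"rz":0},{"grip":0.7,"dx":0,"dy":0,"dz":-1,"rx":0,"ry":0,"rz":0},{"grip":0.7,"dx":0,"dy":0,"dz":-1,"rx":0,"ry":0,"rz":0},{"grip":0.7,"dx":1,"dy":-0.5,"dz":-1,"rx":0,"ry":0,"rz":0},{"grip":0.7,"dx":1,"dy":-1,"dz":0,"rx":0,"ry":0,"rz":0}]'
python3 - <<'E'
from h import *
W=cams.snapshot('wrist');cv2.imwrite('pics/w36.png',W['frame'][:,:,::-1]);st()
S=cams.snapshot('side');cv2.imwrite('pics/s36.png',cv2.resize(S['frame'][80:280,100:400,::-1],None,fx=2.6,fy=2.6))
E
```

```text
time: 57.3
tool_pos: [0.5793, 0.2359, 0.19]
ee_rot: [3.134, 0.017, 3.097]
wrist_force: [-0.6, -0.6, 0.1]
width: 0.0657
t 57.35 tcp [0.5755 0.2327 0.1887] rpy deg [179.77   0.67 177.37] w 0.0658 F [-2.1 -1.2 -0.1]
```

View pics/w36.png

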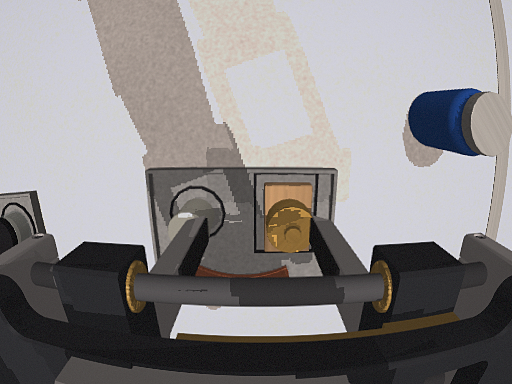

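View pics/s36.png

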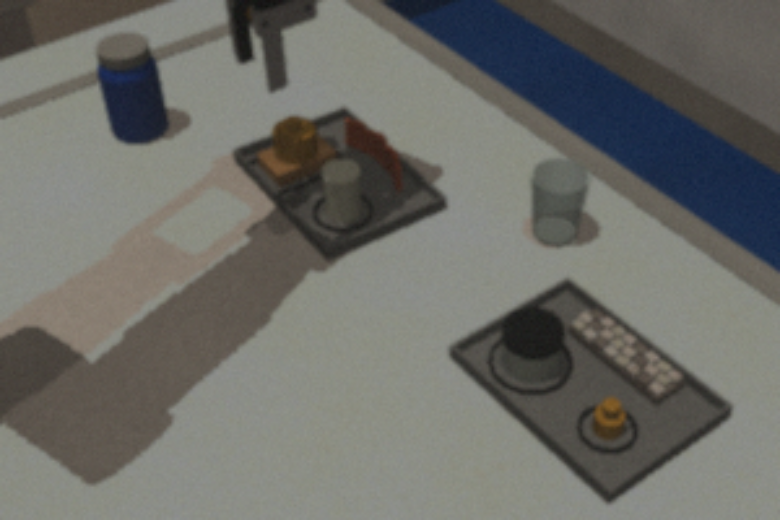

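Everything stands in place. I'll withdraw the arm for a clear top view and do a final numeric check.

```bash
python3 -m inch '[{"grip":0.7,"dx":1,"dy":-1,"dz":0,"rx":0,"ry":0,"rz":0},{"grip":0.7,"dx":1,"dy":-1,"dz":0,"rx":0,"ry":0,"rz":0},{"grip":0.7,"dx":1,"dy":-1,"dz":0,"rx":0,"ry":0,"rz":0},{"grip":0.7,"dx":1,"dy":-1,"dz":0,"rx":0,"ry":0,"rz":0},{"grip":0.7,"dx":1,"dy":-1,"dz":0,"rx":0,"ry":0,"rz":0},{"grip":0.7,"dx":1,"dy":-1,"dz":0,"rx":0,"ry":0,"rz":0},{"grip":0.7,"dx":1,"dy":-1,"dz":0,"rx":0,"ry":0,"rz":0},{"grip":0.7,"dx":1,"dy":-1,"dz":0,"rx":0,"ry":0,"rz":0},{"grip":0.7,"dx":0,"dy":0,"dz":0,"rx":0,"ry":0,"rz":0}]'
python3 - <<'E'
from h import *
np.set_printoptions(suppress=True,precision=4)
st()
T=cams.snapshot('top');f=T['frame'];big=cv2.resize(f[130:210,150:360,::-1],None,fx=3.8,fy=3.8)
big=np.clip(big.astype(int)*1.5,0,255).astype(np.uint8)
cv2.imwrite('pics/t37.png',big);cv2.imwrite('pics/t37f.png',f[:,:,::-1])
f=np.ascontiguousarray(f);hsv=cv2.cvtColor(f,cv2.COLOR_RGB2HSV)
v=hsv[...,2]
def ell(m,b,z,n):
    x0,y0,x1,y1=b;w=np.zeros(m.shape,np.uint8);w[y0:y1,x0:x1]=m[y0:y1,x0:x1];w=w.astype(np.uint8)
    c=max(cv2.findContours(w,cv2.RETR_EXTERNAL,cv2.CHAIN_APPROX_NONE)[0],key=cv2.contourArea);e=cv2.minEnclosingCircle(c);print(n,e,atz(T,e[0],z))
y=(hsv[...,1]>120)&(v>50)&(hsv[...,0]>18)&(hsv[...,0]<35)
ell(y,(310,160,350,190),.026,'SW goal .6412 -.2664')
ell(y,(160,150,200,200),.058,'LW goal .6275 .2695')
for n in ('gel_jar','adhesive_pot','press_block','large_weight','small_weight','beaker','blue_jar','spatula'):
    r=spotter.place_of(T,n)
    if r: print(n,round(r[0]['score'],2),r[0]['pixel'],atz(T,r[0]['pixel'],.004)[:2])
E
```

```text
time: 58.52
tool_pos: [0.3679, 0.0403, 0.1886]
ee_rot: [3.133, 0.026, 3.096]
wrist_force: [-1.1, -0.2, -0.2]
width: 0.0657
t 58.52 tcp [0.3679 0.0403 0.1886] rpy deg [179.52   1.47 177.39] w 0.0657 F [-1.1 -0.2 -0.2]
SW goal .6412 -.2664 ((333.1363525390625, 173.86363220214844), 4.289726734161377) [ 0.6427 -0.2649  0.026 ]
LW goal .6275 .2695 ((177.125, 179.0), 12.135404586791992) [0.6188 0.2607 0.058 ]
gel_jar 0.59 [301.4, 175.3] [ 0.6395 -0.1592]
adhesive_pot 0.52 [209.5, 177.4] [0.6303 0.1597]
press_block 0.57 [182.9, 174.7] [0.6392 0.2523]
large_weight 0.81 [175.9, 178.1] [0.6272 0.2764]
small_weight 0.5 [332.6, 171.7] [ 0.6527 -0.2675]
beaker 0.74 [258.5, 130.7] [ 0.7955 -0.0095]
blue_jar 0.63 [119.2, 211.7] [0.5094 0.47  ]
spatula 0.69 [390.7, 217.1] [ 0.4969 -0.4658]
```

View pics/t37.png

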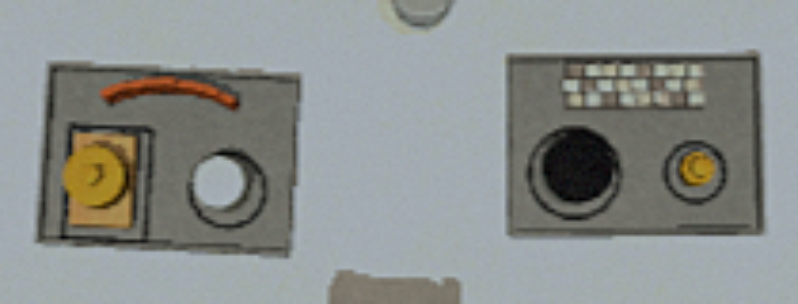

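Run:
```python
from h import *
np.set_printoptions(suppress=True,precision=4)
T=cams.snapshot('top')
q=lambda x,y:(150+x/3.8-.5,130+y/3.8-.5)
for n,p,z in (('LW body top',(94,174),.058),('block',(101,180),.024),('pot lid',(220,182),.066),('jar lid',(578,165),.054),('SW',(697,169),.03)): print(n,atz(T,q(*p),z))
st()
```

```text
LW body top [0.6312 0.2706 0.058 ]
block [0.6294 0.2716 0.024 ]
pot lid [0.624  0.1588 0.066 ]
jar lid [ 0.6421 -0.1541  0.054 ]
SW [ 0.6419 -0.2633  0.03  ]
t 59.02 tcp [0.3683 0.0413 0.1875] rpy deg [179.52   1.3  177.56] w 0.0656 F [-0.8  0.   0.2]
```

All five items are within about 3 mm of their goals, and the bystanders are where they were. Handing in.

Run:
```python
from bench import robot
print(robot.close_job())
```

```text
the job is handed in; nothing more can be done
None
```

Both treatment kits are made up, and I handed the job in at about 59 s of the 122 s allowed. I placed things in the order asked: gel jar, small weight, pot, block, then the large weight on the block. Each was lowered to contact before release, and no force reading went above about 7 N.

**Last checks:** In the final top view all five items are upright or flat in their places. By hand-read pixels:

| Item | Position (m) | Goal |
|---|---|---|
| Gel jar | (0.642, -0.154) | large ring (0.639, -0.156) |
| Small weight | (0.642, -0.263) | small ring (0.641, -0.266) |
| Pot | (0.624, 0.159) | sherd ring (0.622, 0.159) |
| Block | (0.629, 0.272) | frame (0.627, 0.269) |
| Large weight | (0.631, 0.271) | centre of the block (0.629, 0.272) |

**Checks that disagreed:** In that last top picture the detection network placed the block, small weight and pot 8–20 mm away from these values. The colour-mask circle for the large weight had merged with the wooden block and was about 12 mm off. I set these aside because the side, wrist and enlarged top pictures agreed with the hand-read values.

The arm was not driven near the beaker, blue jar or spatula. Their last detections differ from the first by about 7–17 mm, in the range of the network's errors on other items, and I saw no sign of movement in the pictures.

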